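# Unstack the bisque lids and close each jar with its own

### The arm

A 6-joint arm with a two-finger parallel gripper is mounted at the origin on the work surface. World frame = base frame: x ahead of the robot, y to its left, z up, the work surface at z = 0. Lengths are in mm, angles in rad, forces in N, time in s.
With the tool pointing down it reaches from about 275 to 750 mm from the base axis. Payload 10.2 kg.
Tool frame: the origin (TCP) lies at the centre of the arm's flange, where the gripper is bolted on; the fingertips stand ctrl.tip_reach ahead of it and the grasp point (between the pads) lies 155 mm ahead of it (ctrl.tip_reach is the distance from the TCP to the fingertips, in mm); z points along the fingers, y is the direction in which the jaws open and shut (so a half turn about z gives the same grasp; the last joint's range is limited). The gripper opens to 85 mm and grips with 20 to 120 N. Pads are 22 mm wide; open, the fingers measure 114 mm over their backs; the gripper's body (76 mm by 85 mm) begins 54 mm behind the grasp point. The pads swing forward as they close: fully open they stand 13 mm farther back than shut.
Start: joints at [0.886, 0.313, 1.498, -0, 1.331, -0.223], TCP at [233.933, 470.008, 404.694] pointing down, gripper open.
Joint ranges: [-2.94, 2.94], [-0.97, 2.17], [0.19, 2.56], [-1.23, 4.37], [0.02, 3.11], [-2.88, 2.88]. Speed limits (rad/s): [2.39, 2.39, 3.01, 3.14, 3.14, 3.14].

### API

Orientations are given as a unit quaternion [w, x, y, z].
In Python, from rig import ctrl, viewer gives the robot as it stands.
- The arm moves only by the tool drive_tool, never from a script. Its argument "rows" is a list that holds one entry, the list of rows, each a list of 6 numbers: the shift along the world's x, y, z normalised to -1 to 1, where 1 is 0.1 m, then the turn, a rotation vector about the world's x, y, z normalised to -1 to 1, where 1 is 90 degrees. A call has 1 to 10 rows; each row is the pose to reach, as a shift and turn from the pose measured when the call began; what a row does not reach only later rows make up. A row lasts 1/8 s, in which the tool goes at most 62.5 mm and 10.7 degrees, less where a joint would pass 70% of its speed; a pose out of reach is approached as far as the arm can. A call with a number of a shift or a turn outside -1 to 1 is refused whole. A call with a gripper value outside its range is refused whole. "fingers" is the opening, from -1 (shut) to 1 (fully open), set as the call begins (left out, the last holds). The fingers move at their own pace and stop on an object; "force" is the grip in N (left out, the last holds). Time passes only in rows, so rows that repeat a pose let the fingers close. It gives the time, the measured TCP pose, the force and the opening at its end, in the units of the state.
- ctrl.sense(): the state, without advancing time (a new reading comes with each control period).
- viewer.capture(name): name is "side" or "top"; returns the picture (420x560x3 uint8, red, green, blue); there is no depth.
- viewer.calibration(name): a dict with "mtx" (3x3 intrinsics, pixels), "extrinsics" (4x4, takes a point from camera to world coordinates). Camera axes: x right, y up, looking along -z (the intrinsics and any distortion apply to the point x, -y, -z); pixel columns grow to the right and rows downward; lengths in mm; the calibration is good to about 2 mm. A picture is of the moment at which its call begins. calibration takes no time and is no camera call.
- ctrl.finish_job(): hands the job in, once; it reports no verdict.
The state is a dict: "time_s": time; "joints": joint angles; "dq": joint speeds; "tau": joint torques, N m; "eef_pos": TCP position; "ee_rot": TCP orientation; "force": force on the tool from outside, world axes, zero at the start; "wrist_torque": the same for the moment, N m; "grip_width": opening from 0.0 (shut) to 1.0 (fully open).
Only numpy, scipy, OpenCV 4.12 (cv2) and the standard library are available. Lean on these libraries where they do the work, as an engineer would, in place of code of your own. Each camera call takes 0.05 s, during which the arm holds its last target.

### The job

The lids have come out of the kiln stacked on the round batt: take the stack apart and fit each lid on its own vessel, the small lid on the small jar, the large lid on the large jar, and on the tea caddy first the inner stopper in the neck and then the cap over it. Seat every lid fully home and let go of it; bisque chips, so set the lids down gently rather than dropping them, leave the jars standing where they are, and do not knock the little lighthouse.

Things in the scene. Friction and masses are not known exactly. Their poses are not given: they have to be found in the camera images.
- plug: Inner stopper of the tea caddy: smallest of the four white unglazed lids, top of the stack at the start. Hollow locating flange 18 mm deep, dia 36 at the foot to 41; disc dia 54, z 18 to 24 mm. Origin: centre of the flange's foot, z up. Knob to hold it by on top, upright, round, dia 20, z 24 to 40 mm. Seated in the neck its disc lies on the rim, origin 88 mm above the caddy's. 40 g.
- lid_small: Lid of the small jar, second from the top of the stack at the start. Hollow locating flange 18 mm deep, dia 50 at the foot to 56; disc dia 74, z 18 to 25 mm. Origin: centre of the flange's foot, z up. Knob to hold it by on top, upright, round, dia 20, z 25 to 41 mm. Seated, its disc lies on the jar's rim, origin 52 mm above the small jar's. 70 g.
- cap: Outer cap of the tea caddy, third from the top of the stack: straight drum dia 88, open below (inside dia 76, 46 deep), flat top z 46 to 52 mm. Origin: centre of its lower rim, z up. Knob to hold it by on top, upright, round, dia 20, z 52 to 68 mm. Seated, its rim stands on the caddy's shoulder, origin 86 mm above the caddy's, the stopper free inside. 170 g.
- lid_large: Lid of the large jar, the widest, bottom of the stack at the start. Hollow locating flange 18 mm deep, dia 78 at the foot to 86; disc dia 112, z 18 to 26 mm. Origin: centre of the flange's foot, z up. Knob to hold it by on top, upright, round, dia 20, z 26 to 42 mm. Seated, its disc lies on the jar's rim, origin 77 mm above the large jar's. 200 g.
- jar_large: Large white unglazed straight-sided open jar, 106 mm diameter, 95 mm high, mouth 92 mm diameter. Loose, about 0.55 kg. Origin: centre of its underside, z up, rim at z = 95 mm.
- jar_small: Small white unglazed straight-sided open jar, 74 mm diameter, 70 mm high, mouth 62 mm diameter. Loose, about 0.28 kg. Origin: centre of its underside, z up, rim at z = 70 mm.
- caddy: White unglazed tea caddy: round body dia 96 mm with a flat shoulder at z = 86 mm; on it a narrower neck, outside dia 68 tapering to 62 at its rim (z = 106), opening dia 48 mm. The stopper goes into the neck, the cap over the neck onto the shoulder. Loose, about 0.55 kg. Origin: centre of its underside, z up.
- tower: Bystander, to be left alone: little white unglazed lighthouse ornament, 60 mm square plinth, 170 mm high in all with a pointed roof, loose. Origin: centre of its underside, z up.
- batt: Round buff kiln batt, dia 136 mm, 15 mm thick, fixed on the bench. The four lids start on it in one stack, each with its foot on the flat top of the one below, whose knob is hidden inside it untouched; their middles may be some mm apart. Origin: centre of its underside, z up.
Mind the look-alikes: they are no part of the job. What is shaped like the jar_large but green or yellow is not meant.

How it is judged:
By the outcome, as a careful person would: the job done as asked, in the order asked, and still so for the second after the job is handed in, with the robot touching nothing.
It also fails if it takes over 115 s, if anything falls off the work surface, if the arm or the gripper's body presses on something with over 40 N, if the wrist force passes 120 N, or if a joint passes its speed limit or range.

## Working session

There is one attempt and no reset: what is moved stays moved. The work goes in short steps, Python scripts to look and compute and a tool call to move; the robot and the scene stay as the last step left them, time stands still between calls to the robot, and variables do not carry over. Pictures are saved under pics/ and viewed, and the job is handed in when it is done.

Besides the shell and the picture viewer there is one more tool, called after "Call:" as a command line: name --argument value ..., lists and objects as JSON in quotes. drive_tool: Moves the arm, as the interface text tells. Scaled input: -1 to 1 covers 0.1 m each way for a shift and 90 degrees each way for a turn. Its arguments: {"type":"object","properties":{"rows":{"type":"array","items":{"type":"array","items":{"type":"array","items":{"type":"number"}}}},"fingers":{"type":"number"},"force":{"type":"number"}},"required":["rows"]}

```bash
ls; mkdir -p pics; python3 - <<'E'
from rig import ctrl, viewer
import cv2
print(ctrl.sense()); print(ctrl.tip_reach)
for n in("side","top"):
    im=viewer.capture(n); cv2.imwrite(f"pics/{n}0.png",im[:,:,::-1]); print(viewer.calibration(n))
E
```

```text
pics
{'time_s': 0.0, 'joints': array([ 8.85597741e-01,  3.13445519e-01,  1.49841692e+00,  3.68235296e-06,
        1.33099112e+00, -2.23400350e-01]), 'dq': array([ 0.00054533, -0.0006615 , -0.00101777, -0.0002892 ,  0.00048474,
        0.0001555 ]), 'tau': array([ 1.44486232e-03, -4.12267542e+01, -2.59737700e+01, -9.65162440e-05,
        4.21509409e-03, -2.66677731e-06]), 'eef_pos': array([233.90704849, 469.97532439, 404.14481853]), 'ee_rot': array([-2.78269221e-04,  2.28853254e-01,  9.73460729e-01, -5.65718211e-04]), 'force': array([0.08500889, 1.16651494, 0.44018816]), 'wrist_torque': array([ 0.0108945 , -0.0860217 , -0.01794896]), 'grip_width': 1.0001406214934585}
173.4
{'mtx': array([[516.91959207,   0.        , 272.29273257],
       [  0.        , 516.91959207, 209.73654464],
       [  0.        ,   0.        ,   1.        ]]), 'extrinsics': array([[ 8.35095688e-01,  2.95445560e-01, -4.64033526e-01,
        -1.80781344e+02],
       [-5.50014889e-01,  4.33189882e-01, -7.14023913e-01,
        -9.43308178e+02],
       [-9.94056617e-03,  8.51503639e-01,  5.24254459e-01,
         8.32499074e+02],
       [ 0.00000000e+00,  0.00000000e+00,  0.00000000e+00,
         1.00000000e+00]])}
{'mtx': array([[499.41697522,   0.        , 282.44363911],
       [  0.        , 499.41697522, 206.57887843],
       [  0.        ,   0.        ,   1.        ]]), 'extrinsics': array([[-1.48530316e-02,  9.91444707e-01, -1.29679526e-01,
         3.06835562e+02],
       [-9.99810536e-01, -1.30945736e-02,  1.44022100e-02,
         4.70157907e+01],
       [ 1.25808968e-02,  1.29868873e-01,  9.91451359e-01,
         1.32728575e+03],
       [ 0.00000000e+00,  0.00000000e+00,  0.00000000e+00,
         1.00000000e+00]])}
```

View pics/side0.png

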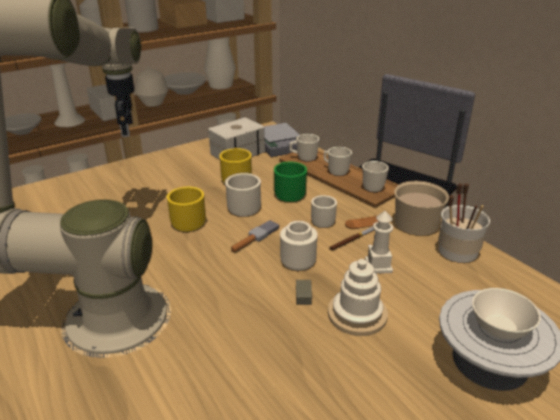

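View pics/top0.png

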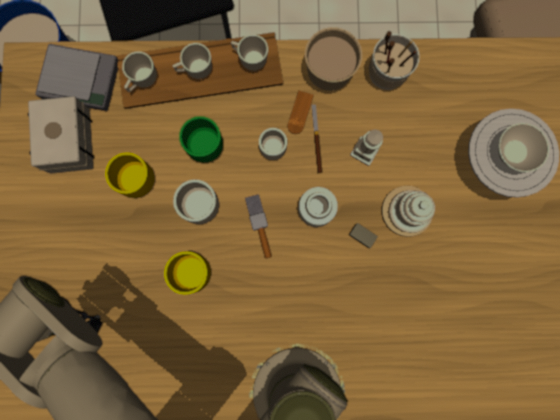

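```bash
cat > h.py <<'E'
import numpy as np, cv2
from rig import ctrl, viewer
def proj(name,P):
    c=viewer.calibration(name);T=np.linalg.inv(c["extrinsics"]);P=np.atleast_2d(P)
    q=P@T[:3,:3].T+T[:3,3]; q=q*[1,-1,-1]; u=q@c["mtx"].T; return u[:,:2]/u[:,2:]
def ray(name,uv,z):
    c=viewer.calibration(name);E=c["extrinsics"]
    d=np.linalg.inv(c["mtx"])@[uv[0],uv[1],1]; d=E[:3,:3]@(d*[1,-1,-1]); o=E[:3,3]
    return o+d*(z-o[2])/d[2]
def circ(x,y,z,dia,n=90):
    a=np.linspace(0,2*np.pi,n,endpoint=False); return np.c_[x+dia/2*np.cos(a),y+dia/2*np.sin(a),np.full(n,z)]
def crop(name,im,c,w,s,out,circles=()):
    x0,y0=int(c[0]-w/2),int(c[1]-w/2); k=im[max(y0,0):y0+w,max(x0,0):x0+w,::-1]
    x0=max(x0,0);y0=max(y0,0)
    k=cv2.resize(k,None,fx=s,fy=s,interpolation=cv2.INTER_CUBIC)
    k=np.clip(k.astype(float)*1.4,0,255).astype(np.uint8)
    for cc in circles:
        p=(proj(name,circ(*cc))-[x0,y0]+.5)*s-.5
        cv2.polylines(k,[np.round(p).astype(np.int32)],True,(0,0,255),1)
    cv2.imwrite(out,k); return k
E
python3 - <<'E'
from h import *
for n,uv,z in [("jl",(195,196),95),("js",(273,138),70),("cad",(318,205),106),("batt",(409,211),15),("plugknob",(421,204),180),("tower",(372,140),170)]:
    print(n,ray("top",uv,z).round(1))
for n,uv,z in [("jl",(243,183),95),("js",(324,204),70),("cad",(299,230),106),("batt",(358,311),15),("plugknob",(362,263),180),("tower",(384,213),170)]:
    print(n,ray("side",uv,z).round(1))
E
```

```text
jl [497.5 246.5  95. ]
js [650.4  50.5  70. ]
cad [469.3 -58.6 106. ]
batt [ 462.2 -308.    15. ]
plugknob [ 458.7 -292.1  180. ]
tower [ 615.5 -185.7  170. ]
jl [483.4 236.9  95. ]
js [633.5  38.   70. ]
cad [464.3 -73.  106. ]
batt [ 461.9 -308.4   15. ]
plugknob [ 434.3 -333.1  180. ]
tower [ 619.8 -205.2  170. ]
```

```bash
cat >> h.py <<'E'
from scipy.optimize import minimize
M=dict(jl=[(0,106),(95,106)],js=[(0,74),(70,74)],cad=[(0,96),(86,96)],
 )
def hullmask(name,x,y,parts,shape=(420,560),up=4):
    # parts: list of lists of (z,d) ; union of hulls
    m=np.zeros((shape[0]*up,shape[1]*up),np.uint8)
    for pt in parts:
        P=np.vstack([circ(x,y,z,d) for z,d in pt]); p=((proj(name,P)+.5)*up-.5).astype(np.float32)
        cv2.fillConvexPoly(m,np.round(cv2.convexHull(p)).astype(np.int32),1)
    return cv2.resize(m.astype(np.float32),(shape[1],shape[0]),interpolation=cv2.INTER_AREA)
def whitemask(im,thr):
    hsv=cv2.cvtColor(im,cv2.COLOR_RGB2HSV); return (hsv[:,:,1]<thr).astype(np.float32)
def fit(name,im,parts,x,y,thr=95,pad=6,bias=None):
    w=cv2.GaussianBlur(whitemask(im,thr),(0,0),1)
    r0=hullmask(name,x,y,parts); roi=cv2.dilate(r0,np.ones((2*pad+1,)*2))>0
    f=lambda v: np.abs(cv2.GaussianBlur(hullmask(name,v[0],v[1],parts),(0,0),1)-w)[roi].sum()
    r=minimize(f,[x,y],method="Nelder-Mead",options=dict(initial_simplex=[[x,y],[x+6,y],[x,y+6]],xatol=.1,fatol=.1))
    return r.x.round(1),round(r.fun,1),round(float(hullmask(name,*r.x,parts).sum()))
E
python3 - <<'E'
from h import *
S=viewer.capture("side");T=viewer.capture("top")
for n,im in (("side",S),("top",T)):
    cv2.imwrite(f"pics/sat_{n}.png",cv2.cvtColor(im,cv2.COLOR_RGB2HSV)[:,:,1])
np.save("S.npy",S);np.save("T.npy",T)
crop("side",S,(300,220),140,5,"pics/s_a.png",[(490,242,95,106),(642,44,70,74),(467,-65,106,62)])
crop("top",T,(255,175),160,5,"pics/t_a.png",[(490,242,95,106),(642,44,70,74),(467,-65,106,62)])
crop("side",S,(360,295),80,8,"pics/s_b.png",[(462,-308,15,136)])
crop("top",T,(410,210),80,8,"pics/t_b.png",[(462,-308,15,136)])
E
```

```text
(no output)
```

View pics/s_a.png

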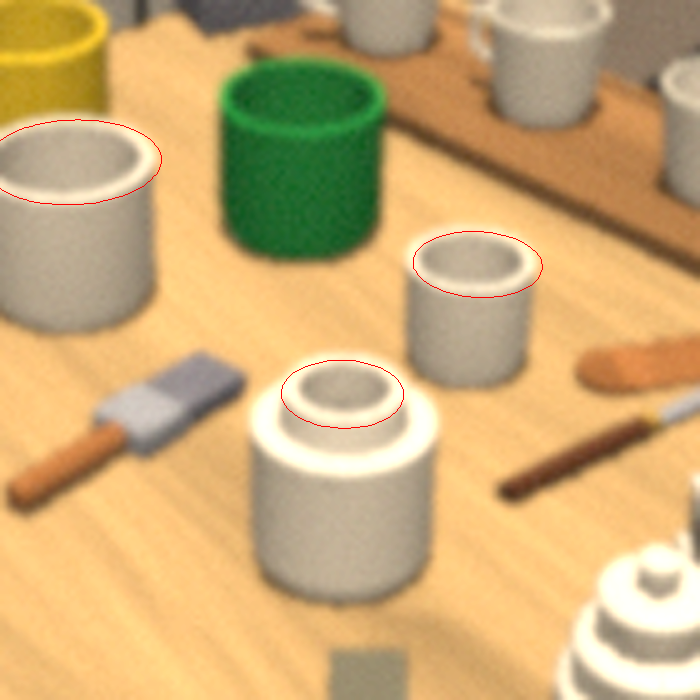

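View pics/sat_side.png

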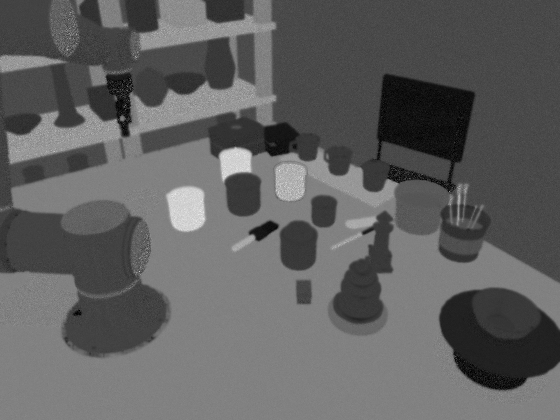

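View pics/s_b.png

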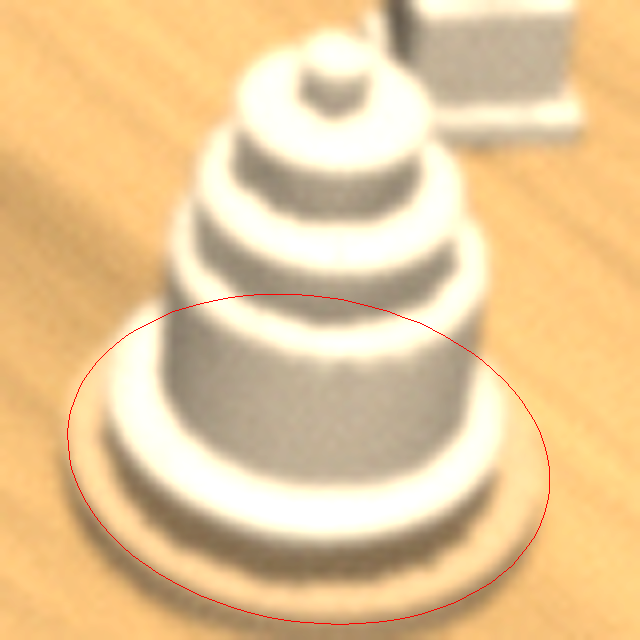

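View pics/t_b.png

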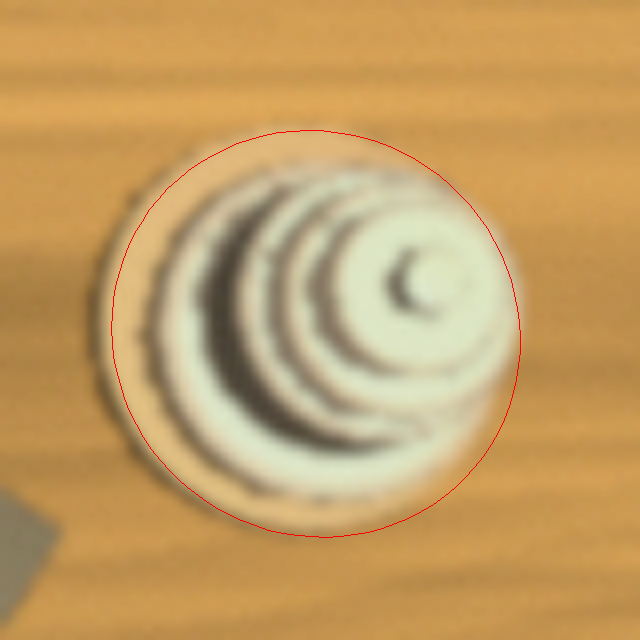

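View pics/sat_top.png

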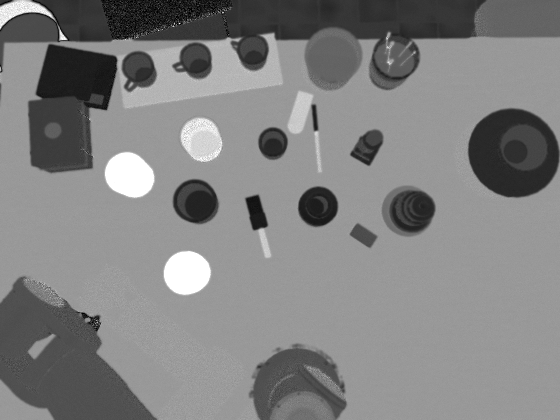

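```bash
python3 - <<'E'
from h import *
S=np.load("S.npy");T=np.load("T.npy")
st=lambda im:cv2.cvtColor(im,cv2.COLOR_RGB2HSV)[:,:,1]
print("top wood",np.median(st(T)[280:330,450:520]),"jar",np.median(st(T)[195:205,185:205]),"batt",st(T)[205:215,384:390].mean())
print("side wood",np.median(st(S)[340:380,200:260]),"jar",np.median(st(S)[195:205,230:255]),"batt",st(S)[319:323,345:365].mean())
E
```

```text
top wood 152.0 jar 34.0 batt 106.9
side wood 129.0 jar 57.0 batt 56.3375
```

```bash
python3 - <<'E'
from h import *
S=np.load("S.npy");T=np.load("T.npy")
O=dict(jl=([[(0,106),(95,106)]],490,242),js=([[(0,74),(70,74)]],642,44),cad=([[(0,96),(86,96)],[(86,68),(106,62)]],467,-65))
stack=[[(33,112),(41,112)],[(41,88),(93,88)],[(111,74),(118,74)],[(136,54),(142,54)],[(142,20),(158,20)]]
for k,(p,x,y) in O.items():
    for n,im,th in(("side",S,88),("top",T,105)): print(k,n,fit(n,im,p,x,y,th))
for n,im in(("side",S),("top",T)):
  for th in (70,80,90,100): print(n,th,fit(n,im,O["cad"][0],467,-65,th))
E
```

```text
jl side (array([492. , 256.3]), np.float64(125.0), 1420)
jl top (array([488.7, 250.1]), np.float64(87.9), 1660)
js side (array([647.9,  58. ]), np.float64(194.2), 788)
js top (array([644.,  52.]), np.float64(64.0), 796)
cad side (array([475.4, -54.7]), np.float64(203.6), 1671)
cad top (array([472.8, -61.5]), np.float64(50.6), 1275)
side 70 (array([477.8, -54.1]), np.float64(277.2), 1667)
side 80 (array([476.1, -53.8]), np.float64(228.0), 1669)
side 90 (array([475.8, -54.2]), np.float64(198.1), 1671)
side 100 (array([474.1, -56.7]), np.float64(159.6), 1676)
top 70 (array([471. , -60.2]), np.float64(102.0), 1273)
top 80 (array([471.5, -60.3]), np.float64(78.9), 1273)
top 90 (array([471.8, -60.9]), np.float64(63.1), 1273)
top 100 (array([471.9, -60.9]), np.float64(57.0), 1275)
```

```bash
python3 - <<'E'
from h import *
S=np.load("S.npy");T=np.load("T.npy")
def C(d): 
    (a,b),(c,e),(f,g)=d
    return [(a,b,0,106),(a,b,95,106),(a,b,95,92),(c,e,0,74),(c,e,70,74),(c,e,70,62),(f,g,0,96),(f,g,86,96),(f,g,106,62),(f,g,106,48)]
crop("side",S,(300,220),140,5,"pics/s_c.png",C([(490,253),(646,55),(474,-57)]))
crop("top",T,(255,175),160,5,"pics/t_c.png",C([(490,253),(646,55),(474,-57)]))
E
```

```text
(no output)
```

View pics/s_c.png

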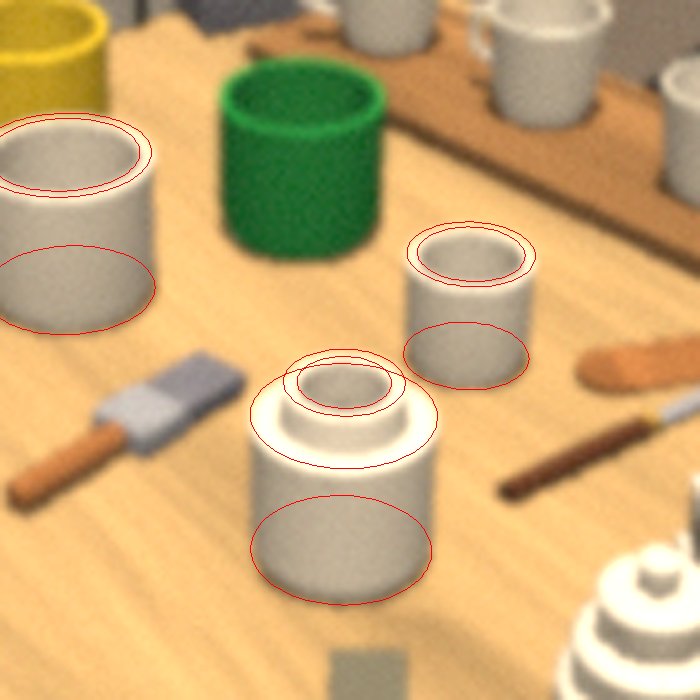

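View pics/t_c.png

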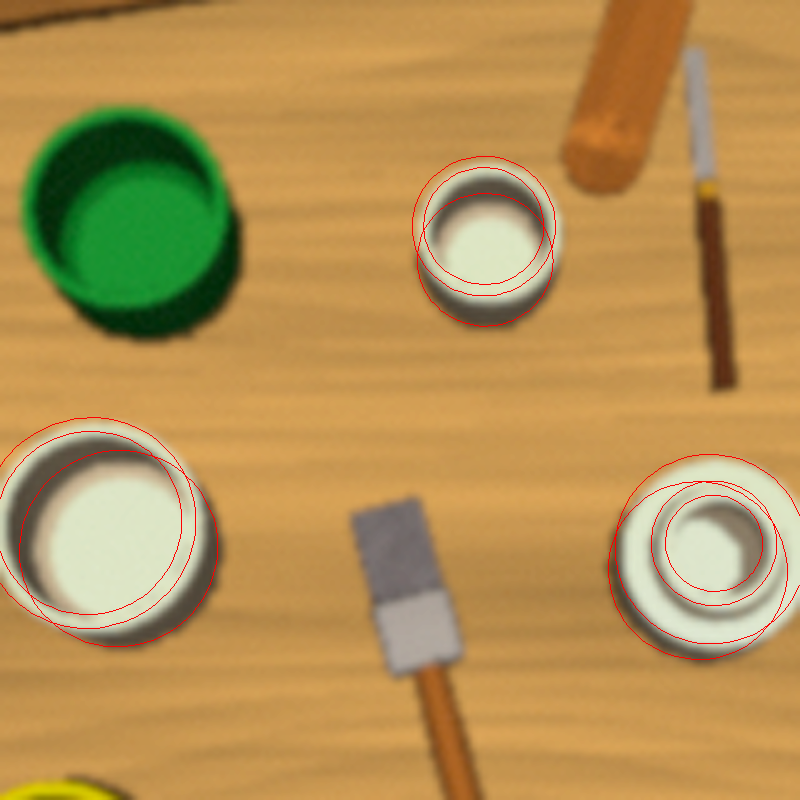

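```bash
cat >> h.py <<'E'
def gfit(name,im,circs,x,y,r=10,sig=1.0,use=None,dz=0):
    """circs (z,d); maximise mean |normal gradient|; returns best xy"""
    g=cv2.GaussianBlur(im.astype(np.float32).mean(2),(0,0),sig)
    gx=cv2.Sobel(g,cv2.CV_32F,1,0)/8;gy=cv2.Sobel(g,cv2.CV_32F,0,1)/8
    def f(v):
        s=0
        for z,d in circs:
            p=proj(name,circ(v[0],v[1],z+dz,d,120)); t=np.roll(p,-1,0)-np.roll(p,1,0)
            n=np.c_[-t[:,1],t[:,0]]/np.linalg.norm(t,axis=1)[:,None]
            a=cv2.remap(gx,p[:,0].astype(np.float32),p[:,1].astype(np.float32),cv2.INTER_CUBIC).ravel()
            b=cv2.remap(gy,p[:,0].astype(np.float32),p[:,1].astype(np.float32),cv2.INTER_CUBIC).ravel()
            s+=np.abs(a*n[:,0]+b*n[:,1]).mean()
        return -s
    best=min(((f((x+i,y+j)),x+i,y+j) for i in np.arange(-r,r+.1,2) for j in np.arange(-r,r+.1,2)))
    q=minimize(f,best[1:],method="Nelder-Mead",options=dict(initial_simplex=[best[1:],(best[1]+1,best[2]),(best[1],best[2]+1)],xatol=.05,fatol=1e-3))
    return q.x.round(1),round(-q.fun,2)
E
python3 - <<'E'
from h import *
S=np.load("S.npy");T=np.load("T.npy")
L=dict(jl=([(95,106),(95,92)],490,250),js=([(70,74),(70,62)],646,54),cad=([(106,62),(106,48)],473,-59),cadsh=([(86,96)],473,-59),
batt=([(15,136)],460,-305),big=([(41,112)],460,-305),captop=([(93,88)],460,-305),small=([(118,74)],460,-305),plug=([(142,54)],460,-305),knob=([(158,20)],460,-305))
for k,(c,x,y) in L.items():
    print(k,[gfit(n,im,c,x,y,12) for n,im in(("side",S),("top",T))])
E
```

```text
jl [(array([491.8, 258.5]), np.float64(24.57)), (array([487.2, 248.3]), np.float64(30.86))]Traceback (most recent call last):
  File "<stdin>", line 6, in <module>
  File "h.py", line 53, in gfit
    q=minimize(f,best[1:],method="Nelder-Mead",options=dict(initial_simplex=[best[1:],(best[1]+1,best[2]),(best[1],best[2]+1)],xatol=.05,fatol=1e-3))
    res = _minimize_neldermead(fun, x0, args, callback, bounds=bounds,
                               **options)
    fxr = func(xr)
    fx = function(np.copy(x), *(wrapper_args + args))
  File "h.py", line 46, in f
    p=proj(name,circ(v[0],v[1],z+dz,d,120)); t=np.roll(p,-1,0)-np.roll(p,1,0)
  File "h.py", line 4, in proj
    c=viewer.calibration(name);T=np.linalg.inv(c["extrinsics"]);P=np.atleast_2d(P)
ValueError: time passes only in moves, steps and waits
```

```bash
cat > r.py <<'E'
from rig import viewer
import pickle
pickle.dump({n:viewer.calibration(n) for n in("side","top")},open("cal.pkl","wb"))
E
python3 r.py
sed -i 's/viewer.calibration(name)/CAL[name]/' h.py; sed -i '2a import pickle; CAL=pickle.load(open("cal.pkl","rb"))' h.py
cat > f.py <<'E'
from h import *
S=np.load("S.npy");T=np.load("T.npy")
L=dict(jl=([(95,106),(95,92)],490,250),js=([(70,74),(70,62)],646,54),cad=([(106,62),(106,48)],473,-59),cadsh=([(86,96)],473,-59),
batt=([(15,136)],460,-305),big=([(41,112)],460,-305),captop=([(93,88)],460,-305),small=([(118,74)],460,-305),plug=([(142,54)],460,-305),knob=([(158,20)],460,-305))
for k,(c,x,y) in L.items():
    print(k,[gfit(n,im,c,x,y,12) for n,im in(("side",S),("top",T))])
E
python3 f.py
```

```text
jl [(array([491.8, 258.5]), np.float64(24.57)), (array([487.2, 248.3]), np.float64(30.86))]
js [(array([636.8,  43.2]), np.float64(19.97)), (array([641.1,  51.9]), np.float64(29.06))]
cad [(array([471.1, -61.1]), np.float64(21.83)), (array([464. , -58.7]), np.float64(21.68))]
cadsh [(array([471. , -61.2]), np.float64(18.15)), (array([471.2, -60.6]), np.float64(19.4))]
batt [(array([ 463.3, -304.7]), np.float64(10.36)), (array([ 464.4, -305.7]), np.float64(9.58))]
big [(array([ 456.1, -310.6]), np.float64(17.93)), (array([ 460.8, -308.5]), np.float64(9.69))]
captop [(array([ 458.1, -311.4]), np.float64(14.43)), (array([ 457.9, -295.1]), np.float64(12.41))]
small [(array([ 455.7, -312.5]), np.float64(13.42)), (array([ 456.3, -293. ]), np.float64(9.58))]
plug [(array([ 457.9, -308.8]), np.float64(16.94)), (array([ 457.9, -308.8]), np.float64(9.36))]
knob [(array([ 445.7, -320.1]), np.float64(20.4)), (array([ 458.8, -299.2]), np.float64(8.36))]
```

```bash
python3 - <<'E'
from h import *
S=np.load("S.npy");T=np.load("T.npy")
def C(d): 
    (a,b),(c,e),(f,g)=d
    return [(a,b,0,106),(a,b,95,106),(a,b,95,92),(c,e,0,74),(c,e,70,74),(c,e,70,62),(f,g,0,96),(f,g,86,96),(f,g,106,62),(f,g,106,48)]
d=[(488.5,249.5),(643.5,52),(471,-61)]
a=crop("side",S,(300,220),140,5,"pics/s_d.png",C(d))
b=crop("top",T,(255,175),160,5,"pics/t_d.png",C(d))
p=[(464,-305,15,136),(460,-308.5,41,112),(458,-309,93,88),(457,-309,118,74),(458,-309,142,54),(458,-309,158,20)]
a=crop("side",S,(360,295),80,5,"pics/x.png",p);b=crop("top",T,(410,210),80,5,"pics/x.png",p)
cv2.imwrite("pics/e.png",np.hstack([a,b]))
E
```

```text
(no output)
```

View pics/s_d.png

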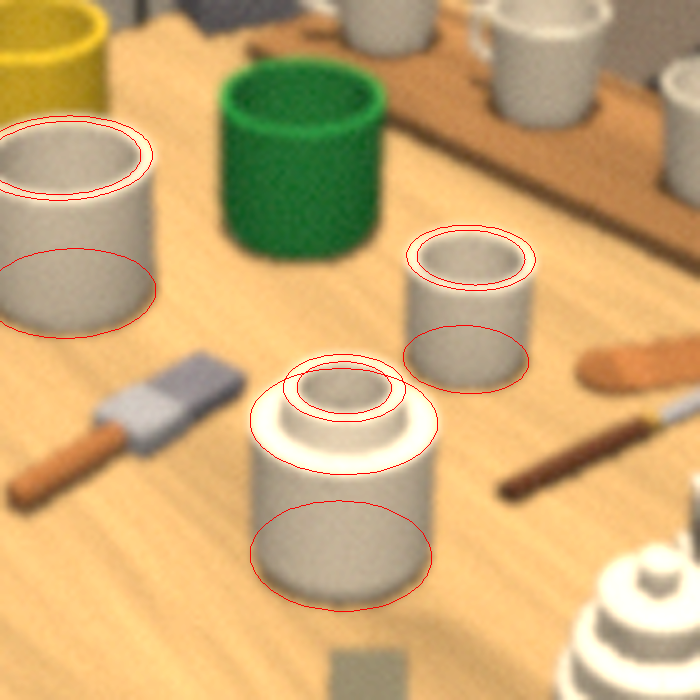

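View pics/t_d.png

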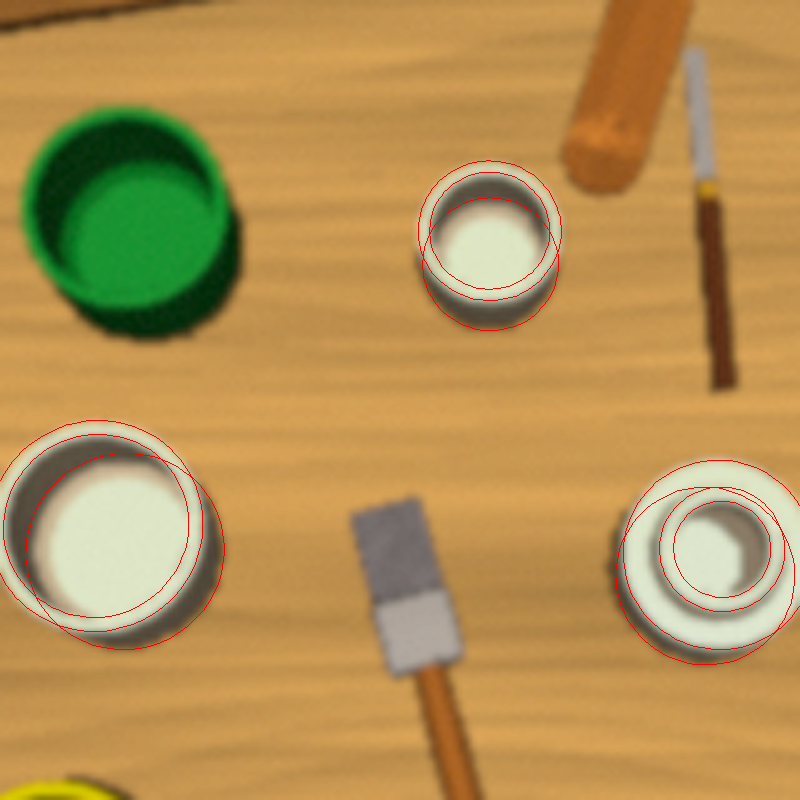

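View pics/e.png

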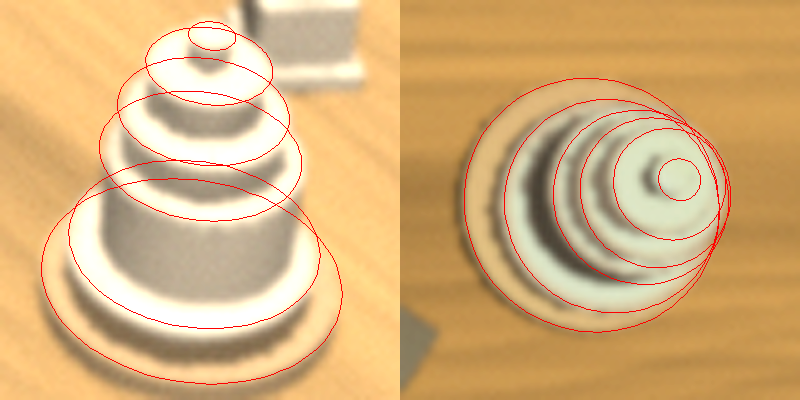

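Call:
drive_tool --rows '[[[0.5, -0.5, 0, 0, 0, 0], [1, -1, 0, 0, 0, 0], [1, -1, 0, 0, 0, 0]]]' --fingers 0.2 --force 25

```text
time_s: 0.57
eef_pos: [335.7, 368.1, 404.2]
ee_rot: [-0.0, 0.23, 0.973, -0.001]
force: [-0.6, -0.1, 0.0]
grip_width: 0.6
```

Call:
drive_tool --rows '[[[0.5, -0.5, 0, 0, 0, 0], [1, -1, 0, 0, 0, 0], [1, -1, 0, 0, 0, 0]]]'

```text
time_s: 0.95
eef_pos: [437.3, 266.4, 404.0]
ee_rot: [-0.0, 0.232, 0.973, -0.001]
force: [-0.8, 0.0, 0.2]
grip_width: 0.601
```

Call:
drive_tool --rows '[[[0.1, -0.5, 0, 0, 0, 0], [0.2, -1, 0, 0, 0, 0]]]'

```text
time_s: 1.2
eef_pos: [457.1, 166.0, 403.9]
ee_rot: [-0.0, 0.231, 0.973, -0.001]
force: [0.6, -0.6, 0.6]
grip_width: 0.598
```

Call:
drive_tool --rows '[[[0, -0.5, 0, 0, 0, 0], [0, -1, 0, 0, 0, 0]]]'

```text
time_s: 1.45
eef_pos: [456.8, 65.4, 403.8]
ee_rot: [-0.001, 0.23, 0.973, -0.0]
force: [1.7, 0.4, 0.3]
grip_width: 0.599
```

Call:
drive_tool --rows '[[[0, -0.5, 0, 0, 0, 0], [0, -1, 0, 0, 0, 0]]]'

```text
time_s: 1.7
eef_pos: [456.5, -35.2, 404.0]
ee_rot: [-0.0, 0.23, 0.973, -0.0]
force: [-0.1, 0.2, -0.3]
grip_width: 0.6
```

Call:
drive_tool --rows '[[[0, -0.5, 0, 0, 0, 0], [0, -1, 0, 0, 0, 0]]]'

```text
time_s: 1.95
eef_pos: [456.5, -135.9, 404.0]
ee_rot: [-0.0, 0.229, 0.973, 0.0]
force: [-0.0, -0.3, -0.7]
grip_width: 0.601
```

Call:
drive_tool --rows '[[[0, -0.5, 0, 0, 0, 0], [0, -1, 0, 0, 0, 0], [0, -1, 0, 0, 0, 0]]]'

```text
time_s: 2.33
eef_pos: [456.6, -237.6, 403.5]
ee_rot: [-0.001, 0.23, 0.973, 0.0]
force: [-0.6, 0.4, 0.7]
grip_width: 0.603
```

Call:
drive_tool --rows '[[[0.02, -0.5, 0, 0, 0, 0], [0.02, -0.7, -0.2, 0, 0, 0], [0.02, -0.7, -0.5, 0, 0, 0], [0.02, -0.7, -0.5, 0, 0, 0]]]'

```text
time_s: 2.82
eef_pos: [459.0, -306.2, 351.9]
ee_rot: [-0.002, 0.23, 0.973, 0.002]
force: [-0.3, -0.9, -0.5]
grip_width: 0.597
```

```bash
cat > look.py <<'E'
import sys
from h import *
tag=sys.argv[1]
S=viewer.capture("side");T=viewer.capture("top");np.save("S.npy",S);np.save("T.npy",T)
x,y,z=map(float,sys.argv[2:5]); w=int(sys.argv[5]) if len(sys.argv)>5 else 100
ci=[tuple(map(float,a.split(","))) for a in sys.argv[6:]]
s=400/w
a=crop("side",S,proj("side",[x,y,z])[0],w,s,"pics/x.png",ci);b=crop("top",T,proj("top",[x,y,z])[0],w,s,"pics/x.png",ci)
h=max(a.shape[0],b.shape[0]);pad=lambda k:cv2.copyMakeBorder(k,0,h-k.shape[0],0,0,cv2.BORDER_CONSTANT)
cv2.imwrite(f"pics/{tag}.png",np.hstack([pad(a),pad(b)]))
s=ctrl.sense();print(s["eef_pos"].round(1),s["force"].round(1),round(s["time_s"],2))
E
python3 look.py g1 459 -308 170 120
```

```text
[ 459.2 -306.6  354.6] [-0.2 -0.8  0.9] 2.92
```

View pics/g1.png

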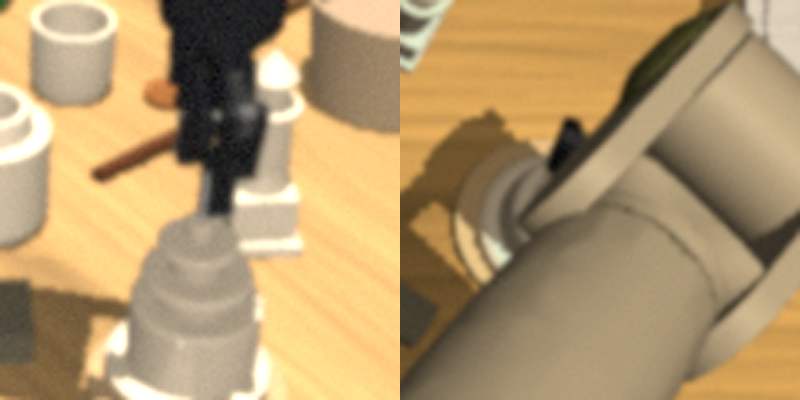

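```bash
python3 - <<'E'
from h import *
S=np.load("S.npy")
c=proj("side",[459,-308,170])[0];x0,y0=int(c[0]-60),int(c[1]-60)
for z in (185,200,230,158,142): print(z,((proj("side",[459.2,-306.6,z])[0]-[x0,y0]+.5)*400/120).round())
k=cv2.resize(S[200:290,320:400,::-1],None,fx=7,fy=7,interpolation=cv2.INTER_CUBIC)
k=np.clip(k.astype(float)*2,0,255).astype(np.uint8)
for z in range(130,260,10):
    p=(proj("side",[459.2,-306.6,z])[0]-[320,200]+.5)*7; cv2.circle(k,tuple(int(v) for v in p),2,(0,0,255),-1)
cv2.imwrite("pics/g1b.png",k)
E
```

```text
185 [204. 184.]
200 [206. 165.]
230 [210. 125.]
158 [200. 218.]
142 [198. 238.]
```

View pics/g1b.png

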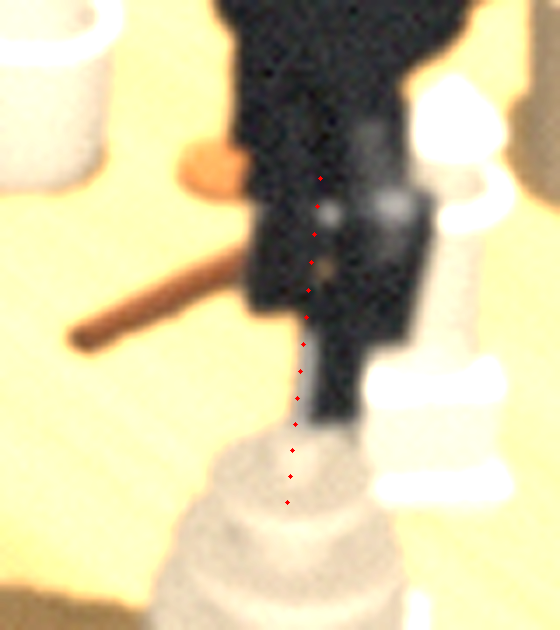

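```bash
python3 - <<'E'
from h import *
o=[]
for n,(x0,y0) in dict(side=(75,20),top=(30,270)).items():
    S=cv2.imread(f"pics/{n}0.png")
    k=cv2.resize(S[y0:y0+130,x0:x0+110],None,fx=4,fy=4,interpolation=cv2.INTER_CUBIC)
    k=np.clip(k.astype(float)*3,0,255).astype(np.uint8)
    for z in range(230,420,20):
        p=(proj(n,[233.9,470,z])[0]-[x0,y0]+.5)*4; cv2.circle(k,tuple(int(v) for v in p),2,(0,0,255),-1)
    for z in (244,):
      for s in(-42,42):
        p=(proj(n,[233.9+.446*s,470+.895*s,z])[0]-[x0,y0]+.5)*4; cv2.circle(k,tuple(int(v) for v in p),3,(0,255,0),-1)
    o.append(k)
cv2.imwrite("pics/g0.png",np.hstack(o)[:600])
E
```

```text
(no output)
```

View pics/g0.png

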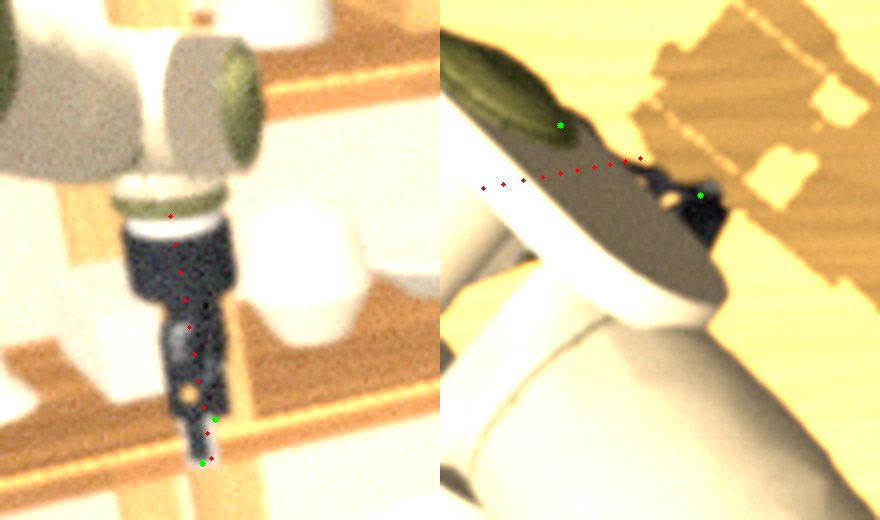

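Call:
drive_tool --rows '[[[0.01, -0.01, -0.15, 0, 0, 0], [0.01, -0.01, -0.3, 0, 0, 0], [0.01, -0.01, -0.36, 0, 0, 0], [0.01, -0.01, -0.36, 0, 0, 0]]]'

```text
time_s: 3.42
eef_pos: [460.2, -307.6, 318.1]
ee_rot: [-0.001, 0.23, 0.973, 0.0]
force: [-0.3, -0.5, 0.1]
grip_width: 0.598
```

```bash
python3 look.py g2 459 -308 150 70
```

```text
[ 460.3 -307.7  318.9] [1.2 0.5 1. ] 3.52
```

View pics/g2.png

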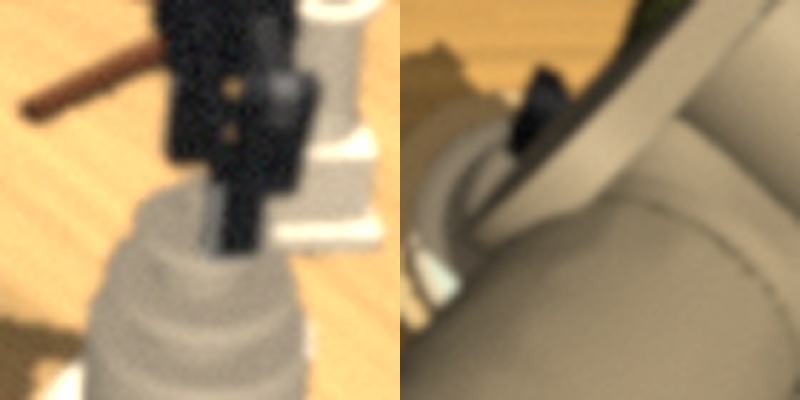

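Call:
drive_tool --rows '[[[0, 0, 0, 0, 0, 0], [0, 0, 0, 0, 0, 0], [0, 0, 0, 0, 0, 0], [0, 0, 0, 0, 0, 0], [0, 0, 0, 0, 0, 0], [0, 0, 0, 0, 0, 0]]]' --fingers -1 --force 25

```text
time_s: 4.28
eef_pos: [460.3, -307.8, 319.0]
ee_rot: [0.0, 0.23, 0.973, -0.0]
force: [-1.4, 0.6, 2.3]
grip_width: 0.223
```

Call:
drive_tool --rows '[[[0, 0, 0.1, 0, 0, 0], [0, 0, 0.25, 0, 0, 0], [0, 0, 0.5, 0, 0, 0], [0, 0, 0.8, 0, 0, 0], [0, 0, 0.8, 0, 0, 0]]]'

```text
time_s: 4.9
eef_pos: [460.3, -307.7, 401.9]
ee_rot: [0.002, 0.23, 0.973, -0.002]
force: [0.4, -0.5, -1.2]
grip_width: 0.216
```

```bash
python3 look.py g3 459 -308 200 120
```

```text
[ 460.2 -307.6  399. ] [-0.2 -0.5 -0.8] 5.0
```

View pics/g3.png

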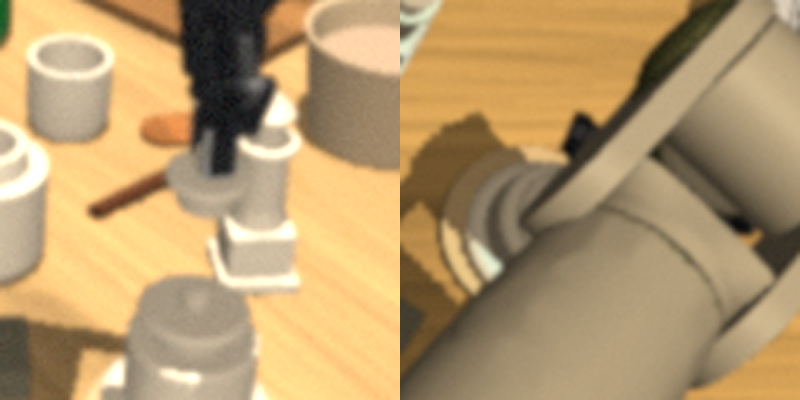

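```bash
cat > ov.py <<'E'
import sys
from h import *
tag=sys.argv[1];S=np.load("S.npy");T=np.load("T.npy")
x,y,z=map(float,sys.argv[2:5]); w=int(sys.argv[5]); which=sys.argv[6]
ci=[tuple(map(float,a.split(","))) for a in sys.argv[7:]]
im=S if which=="side" else T
crop(which,im,proj(which,[x,y,z])[0],w,560/w,f"pics/{tag}.png",ci)
E
python3 ov.py g3b 460 -308 200 60 side 460.2,-307.6,223,54 460.2,-307.6,217,54
```

```text
(no output)
```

View pics/g3b.png

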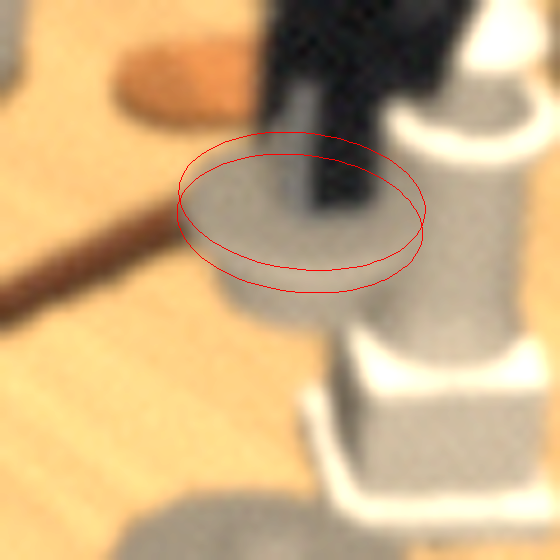

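Call:
drive_tool --rows '[[[0, 0.3, 0, 0, 0, 0], [0.05, 0.7, 0, 0, 0, 0], [0.05, 1, 0, 0, 0, 0]]]'

```text
time_s: 5.38
eef_pos: [465.1, -206.3, 398.0]
ee_rot: [-0.001, 0.229, 0.973, 0.0]
force: [0.0, 0.6, -0.4]
grip_width: 0.217
```

Call:
drive_tool --rows '[[[0, 0.4, 0, 0, 0, 0], [0.05, 0.8, 0, 0, 0, 0], [0.05, 1, 0, 0, 0, 0], [0.05, 1, 0, 0, 0, 0]]]'

```text
time_s: 5.88
eef_pos: [470.0, -105.3, 397.4]
ee_rot: [-0.002, 0.228, 0.974, 0.001]
force: [0.5, 0.3, -0.2]
grip_width: 0.215
```

Call:
drive_tool --rows '[[[0, 0.3, 0, 0, 0, 0], [0.01, 0.44, -0.2, 0, 0, 0], [0.01, 0.44, -0.5, 0, 0, 0], [0.01, 0.44, -0.72, 0, 0, 0], [0.01, 0.44, -0.72, 0, 0, 0]]]'

```text
time_s: 6.5
eef_pos: [470.8, -62.0, 323.9]
ee_rot: [-0.003, 0.229, 0.973, 0.001]
force: [-0.8, -0.8, 0.5]
grip_width: 0.218
```

```bash
python3 look.py g4 471 -61 110 80; python3 ov.py g4b 471 -61 115 60 side 471,-61,106,48 471,-61,86,96 471,-61,148,54 471,-61,142,54
```

```text
[471.2 -61.9 325.9] [0.  0.6 0.2] 6.6
```

View pics/g4.png

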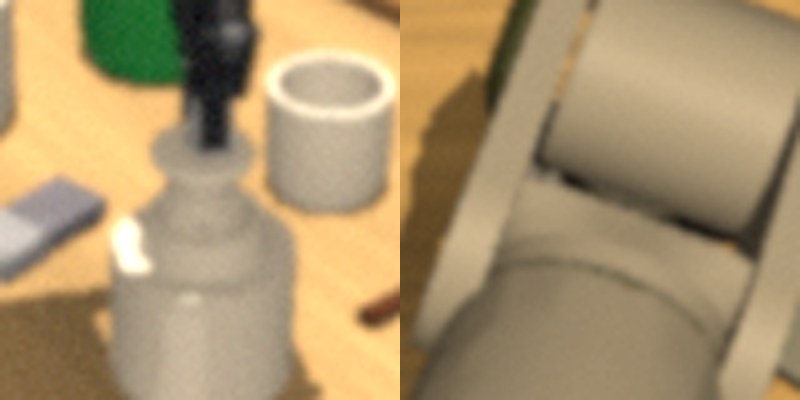

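View pics/g4b.png

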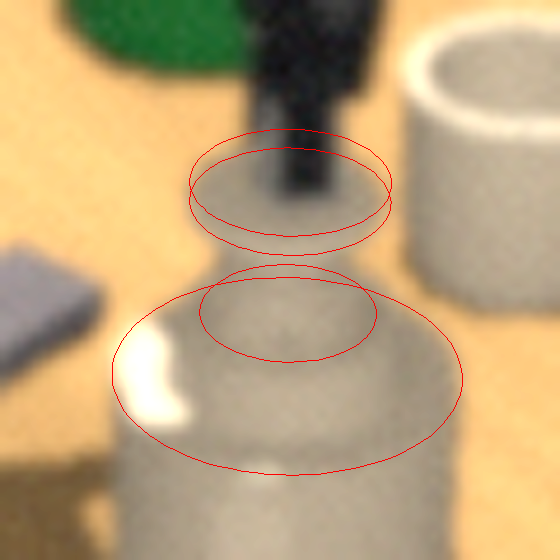

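Call:
drive_tool --rows '[[[0, 0, -0.1, 0, 0, 0], [0, 0, -0.2, 0, 0, 0], [0, 0, -0.28, 0, 0, 0], [0, 0, -0.28, 0, 0, 0]]]'

```text
time_s: 7.1
eef_pos: [471.2, -61.9, 297.2]
ee_rot: [-0.002, 0.229, 0.973, 0.001]
force: [0.5, -0.6, -0.8]
grip_width: 0.216
```

Call:
drive_tool --rows '[[[0, 0, -0.03, 0, 0, 0], [0, 0, -0.05, 0, 0, 0], [0, 0, -0.06, 0, 0, 0], [0, 0, -0.06, 0, 0, 0]]]'

```text
time_s: 7.6
eef_pos: [471.1, -61.9, 291.2]
ee_rot: [-0.002, 0.229, 0.973, 0.001]
force: [0.0, 0.5, -1.1]
grip_width: 0.221
```

Call:
drive_tool --rows '[[[0, 0, -0.01, 0, 0, 0], [0, 0, -0.02, 0, 0, 0], [0, 0, -0.02, 0, 0, 0]]]'

```text
time_s: 7.98
eef_pos: [471.4, -61.9, 290.0]
ee_rot: [-0.001, 0.229, 0.973, 0.001]
force: [-0.4, 0.5, 6.2]
grip_width: 0.215
```

Call:
drive_tool --rows '[[[0, 0, 0.01, 0, 0, 0], [0, 0, 0.01, 0, 0, 0], [0, 0, 0.01, 0, 0, 0], [0, 0, 0.01, 0, 0, 0]]]' --fingers 0.2

```text
time_s: 8.48
eef_pos: [471.3, -61.9, 290.8]
ee_rot: [-0.001, 0.229, 0.973, 0.001]
force: [-0.3, 0.2, 0.8]
grip_width: 0.6
```

Call:
drive_tool --rows '[[[0, 0, 0.2, 0, 0, 0], [0, 0, 0.6, 0, 0, 0], [0, 0, 1, 0, 0, 0], [0, 0, 1, 0, 0, 0]]]'

```text
time_s: 8.98
eef_pos: [471.5, -61.9, 393.3]
ee_rot: [0.001, 0.229, 0.973, 0.0]
force: [0.1, 0.3, -0.3]
grip_width: 0.601
```

Call:
drive_tool --rows '[[[-0.05, -0.5, 0, 0, 0, 0], [-0.1, -1, 0.1, 0, 0, 0], [-0.1, -1, 0.1, 0, 0, 0]]]'

```text
time_s: 9.35
eef_pos: [461.1, -164.4, 402.5]
ee_rot: [0.001, 0.231, 0.973, 0.0]
force: [-0.6, 0.2, 0.4]
grip_width: 0.6
```

```bash
python3 look.py g5 471 -61 110 60; python3 ov.py g5b 460 -308 100 60 side;  python3 ov.py g5c 460 -308 100 60 top; cd pics; python3 -c "
import cv2,numpy as np
cv2.imwrite('g5d.png',cv2.resize(np.hstack([cv2.imread('g5b.png'),cv2.imread('g5c.png')]),None,fx=.7,fy=.7))"
```

```text
[ 461.4 -162.   402.3] [0.8 0.6 0. ] 9.45
```

View pics/g5.png

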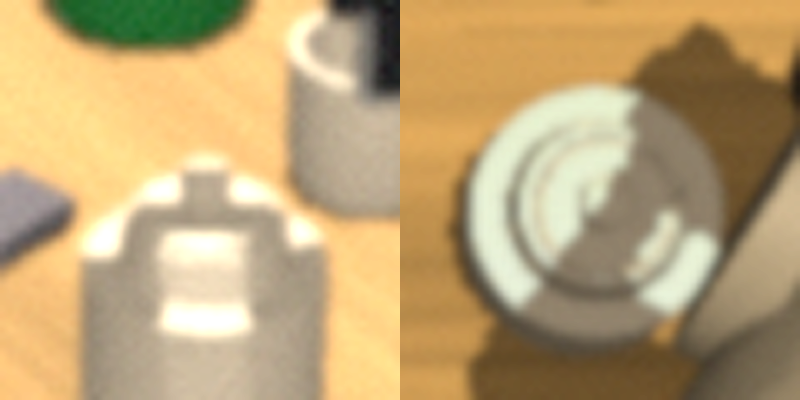

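View pics/g5d.png

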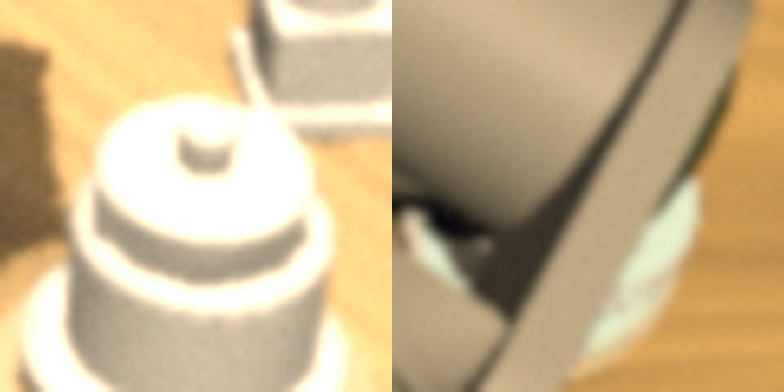

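```bash
python3 - <<'E'
from h import *
S=np.load("S.npy")
print(gfit("side",S,[(118,74),(111,74)],459,-308,6),gfit("side",S,[(118,74)],459,-308,6),gfit("side",S,[(134,19)],459,-308,6))
E
python3 ov.py g5e 460 -308 100 60 side 459,-308,118,74 459,-308,134,20 459,-308,118,20
```

```text
(array([ 460.4, -308.9]), np.float64(28.36)) (array([ 456.7, -312. ]), np.float64(17.37)) (array([ 459.7, -306.7]), np.float64(10.37))
```

View pics/g5e.png

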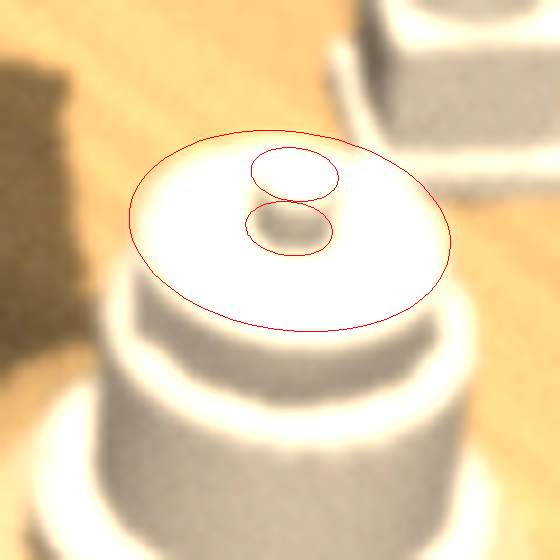

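Call:
drive_tool --rows '[[[0, -0.5, 0, 0, 0, 0], [0, -1, 0, 0, 0, 0]]]'

```text
time_s: 9.7
eef_pos: [461.8, -261.8, 401.6]
ee_rot: [0.0, 0.228, 0.974, 0.001]
force: [0.8, 0.5, -0.4]
grip_width: 0.6
```

Call:
drive_tool --rows '[[[0, -0.25, 0, 0, 0, 0], [-0.01, -0.45, -0.1, 0, 0, 0], [-0.01, -0.45, -0.5, 0, 0, 0], [-0.01, -0.45, -0.7, 0, 0, 0], [-0.01, -0.45, -0.7, 0, 0, 0]]]'

```text
time_s: 10.32
eef_pos: [460.8, -305.9, 329.7]
ee_rot: [-0.002, 0.227, 0.974, 0.002]
force: [-0.4, -0.9, 1.3]
grip_width: 0.6
```

Call:
drive_tool --rows '[[[-0.01, -0.03, -0.15, 0, 0, 0], [-0.01, -0.03, -0.3, 0, 0, 0], [-0.01, -0.03, -0.35, 0, 0, 0], [-0.01, -0.03, -0.35, 0, 0, 0]]]'

```text
time_s: 10.82
eef_pos: [459.8, -308.9, 294.5]
ee_rot: [-0.002, 0.227, 0.974, 0.002]
force: [0.4, -0.8, 0.3]
grip_width: 0.604
```

Call:
drive_tool --rows '[[[0, 0, 0, 0, 0, 0], [0, 0, 0, 0, 0, 0], [0, 0, 0, 0, 0, 0], [0, 0, 0, 0, 0, 0], [0, 0, 0, 0, 0, 0], [0, 0, 0, 0, 0, 0]]]' --fingers -1 --force 30

```text
time_s: 11.58
eef_pos: [459.9, -309.0, 294.8]
ee_rot: [-0.002, 0.227, 0.974, 0.002]
force: [0.4, -0.5, 4.0]
grip_width: 0.211
```

Call:
drive_tool --rows '[[[0, 0, 0.1, 0, 0, 0], [0, 0, 0.25, 0, 0, 0], [0, 0, 0.5, 0, 0, 0], [0, 0, 0.9, 0, 0, 0], [0, 0, 0.9, 0, 0, 0]]]'

```text
time_s: 12.2
eef_pos: [460.0, -308.9, 388.4]
ee_rot: [0.001, 0.227, 0.974, 0.0]
force: [-0.7, 0.2, -0.7]
grip_width: 0.213
```

```bash
python3 look.py g6 459 -308 180 120; python3 ov.py g6b 460 -308 190 70 side 459.9,-309,207,74 459.9,-309,200,74
```

```text
[ 459.8 -308.8  384.9] [ 0.2 -0.9 -0.5] 12.3
```

View pics/g6b.png

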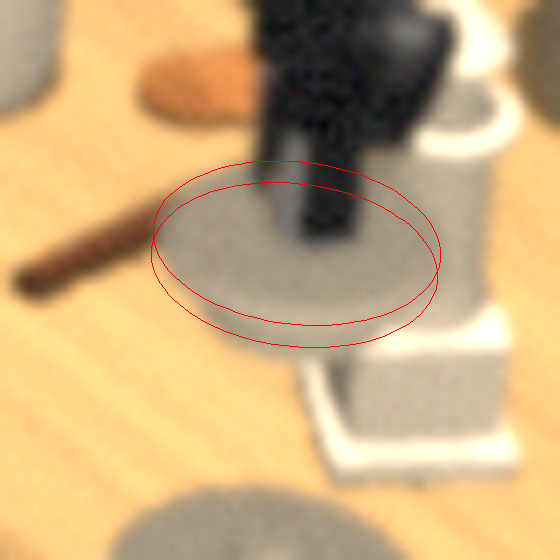

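Call:
drive_tool --rows '[[[0, 0.3, 0.1, 0, 0, 0], [0, 0.7, 0.1, 0, 0, 0], [0, 1, 0.1, 0, 0, 0]]]'

```text
time_s: 12.68
eef_pos: [459.5, -207.4, 393.9]
ee_rot: [-0.003, 0.227, 0.974, 0.003]
force: [0.5, -0.3, 0.2]
grip_width: 0.214
```

Call:
drive_tool --rows '[[[0, 0.4, 0, 0, 0, 0], [0, 0.8, 0, 0, 0, 0], [0, 1, 0, 0, 0, 0]]]'

```text
time_s: 13.05
eef_pos: [459.2, -105.7, 393.0]
ee_rot: [-0.004, 0.227, 0.974, 0.003]
force: [0.1, -0.6, -1.2]
grip_width: 0.215
```

Call:
drive_tool --rows '[[[0.3, 0.3, 0, 0, 0, 0], [0.7, 0.7, 0, 0, 0, 0], [0.9, 0.85, 0, 0, 0, 0]]]'

```text
time_s: 13.42
eef_pos: [550.3, -18.6, 391.7]
ee_rot: [-0.005, 0.226, 0.974, 0.003]
force: [0.3, 0.5, -1.0]
grip_width: 0.211
```

Call:
drive_tool --rows '[[[0.3, 0.3, 0, 0, 0, 0], [0.6, 0.6, 0, 0, 0, 0], [0.9, 0.7, 0, 0, 0, 0], [0.9, 0.7, 0, 0, 0, 0]]]'

```text
time_s: 13.92
eef_pos: [641.2, 52.1, 389.4]
ee_rot: [-0.006, 0.225, 0.974, 0.003]
force: [0.2, -0.3, -0.7]
grip_width: 0.215
```

```bash
cat > rot.py <<'E'
from h import *
from scipy.spatial.transform import Rotation as R
q=ctrl.sense()["ee_rot"]; r=R.from_quat([q[1],q[2],q[3],q[0]])
z=r.as_matrix()[:,2]; v=np.cross(z,[0,0,-1]); print("tilt turn (norm)",(v/(np.pi/2)).round(4),ctrl.sense()["eef_pos"].round(1))
E
python3 rot.py
```

```text
tilt turn (norm) [-0.0055 -0.0071 -0.    ] [641.2  52.1 389.4]
```

Call:
drive_tool --rows '[[[0.02, 0, -0.4, -0.005, -0.007, 0], [0.02, 0, -0.8, -0.005, -0.007, 0], [0.02, 0, -1, -0.005, -0.007, 0], [0.02, 0, -1, -0.005, -0.007, 0]]]'

```text
time_s: 14.42
eef_pos: [642.4, 51.7, 287.6]
ee_rot: [-0.002, 0.225, 0.974, 0.0]
force: [0.4, 0.3, 0.7]
grip_width: 0.214
```

```bash
python3 rot.py; python3 look.py g7 643 52 90 80; python3 ov.py g7b 643 52 90 60 side 643.5,52,70,74 643.5,52,70,62 643.5,52,113,74 643.5,52,106,74
```

```text
tilt turn (norm) [-0.0007 -0.003  -0.    ] [642.4  51.7 287.6]
[643.   51.8 290.3] [ 0.3 -0.1  0.4] 14.53
```

View pics/g7b.png

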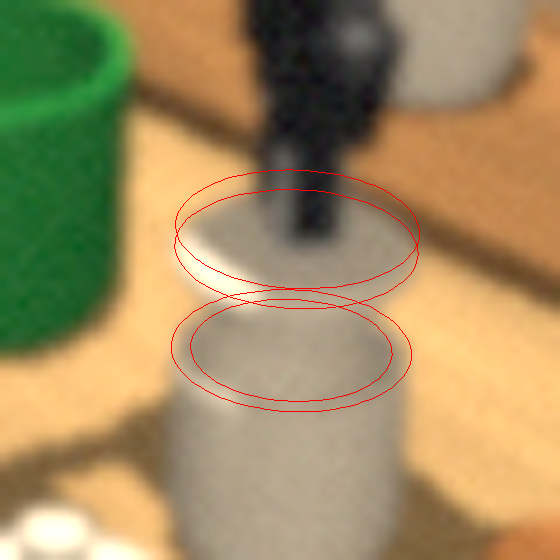

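View pics/g7.png

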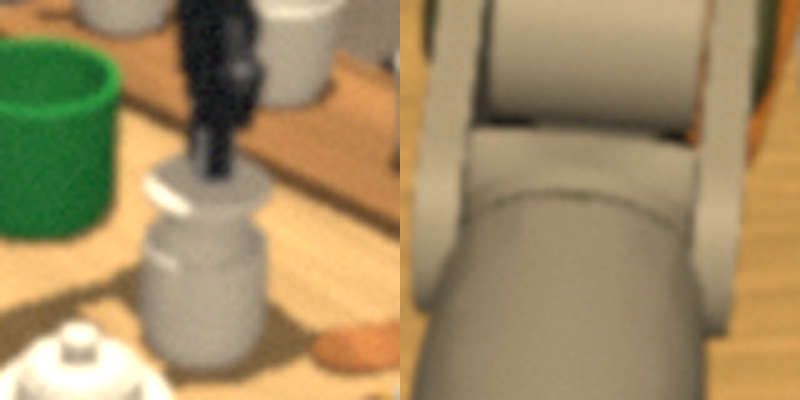

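Call:
drive_tool --rows '[[[0.005, 0, -0.1, 0, -0.003, 0], [0.005, 0, -0.2, 0, -0.003, 0], [0.005, 0, -0.27, 0, -0.003, 0], [0.005, 0, -0.27, 0, -0.003, 0]]]'

```text
time_s: 15.02
eef_pos: [643.4, 51.8, 262.5]
ee_rot: [0.002, 0.225, 0.974, 0.001]
force: [-0.1, 0.1, 0.1]
grip_width: 0.215
```

Call:
drive_tool --rows '[[[0, 0, -0.03, 0, 0, 0], [0, 0, -0.05, 0, 0, 0], [0, 0, -0.06, 0, 0, 0], [0, 0, -0.06, 0, 0, 0]]]'

```text
time_s: 15.52
eef_pos: [643.5, 51.8, 256.5]
ee_rot: [0.002, 0.225, 0.974, 0.001]
force: [0.6, 0.4, -0.5]
grip_width: 0.219
```

Call:
drive_tool --rows '[[[0, 0, -0.01, 0, 0, 0], [0, 0, -0.02, 0, 0, 0], [0, 0, -0.02, 0, 0, 0]]]'

```text
time_s: 15.9
eef_pos: [643.5, 51.8, 254.8]
ee_rot: [0.002, 0.225, 0.974, 0.001]
force: [-0.5, -0.1, 1.1]
grip_width: 0.215
```

Call:
drive_tool --rows '[[[0, 0, -0.01, 0, 0, 0], [0, 0, -0.02, 0, 0, 0], [0, 0, -0.02, 0, 0, 0]]]'

```text
time_s: 16.27
eef_pos: [643.6, 51.9, 254.5]
ee_rot: [0.003, 0.225, 0.974, 0.001]
force: [-4.6, 1.0, 11.9]
grip_width: 0.212
```

Call:
drive_tool --rows '[[[0, 0, 0.005, 0, 0, 0], [0, 0, 0.005, 0, 0, 0], [0, 0, 0.005, 0, 0, 0], [0, 0, 0.005, 0, 0, 0]]]' --fingers 0.2

```text
time_s: 16.77
eef_pos: [643.6, 51.9, 254.8]
ee_rot: [0.003, 0.225, 0.974, 0.001]
force: [0.4, 0.3, 0.2]
grip_width: 0.603
```

Call:
drive_tool --rows '[[[0, 0, 0.2, 0, -0.003, 0], [0, 0, 0.6, 0, -0.003, 0], [0, 0, 1, 0, -0.003, 0], [0, 0, 1, 0, -0.003, 0]]]'

```text
time_s: 17.27
eef_pos: [643.7, 51.9, 359.8]
ee_rot: [0.009, 0.225, 0.974, 0.002]
force: [0.5, 0.6, -1.2]
grip_width: 0.602
```

Call:
drive_tool --rows '[[[-0.4, -0.4, 0.2, 0, 0, 0], [-0.9, -0.9, 0.4, 0, 0, 0], [-0.9, -0.9, 0.4, 0, 0, 0]]]'

```text
time_s: 17.65
eef_pos: [552.0, -39.7, 401.4]
ee_rot: [0.01, 0.226, 0.974, 0.002]
force: [-0.1, 1.3, 0.0]
grip_width: 0.602
```

```bash
python3 rot.py; python3 look.py g8 643 52 70 80; python3 ov.py g8b 460 -308 80 60 side 459,-308,93,88 459,-308,109,20
```

```text
tilt turn (norm) [0.0008 0.0127 0.    ] [552.  -39.7 401.4]
[553.3 -38.6 400.4] [-0.4 -0.  -0.8] 17.75
```

View pics/g8.png

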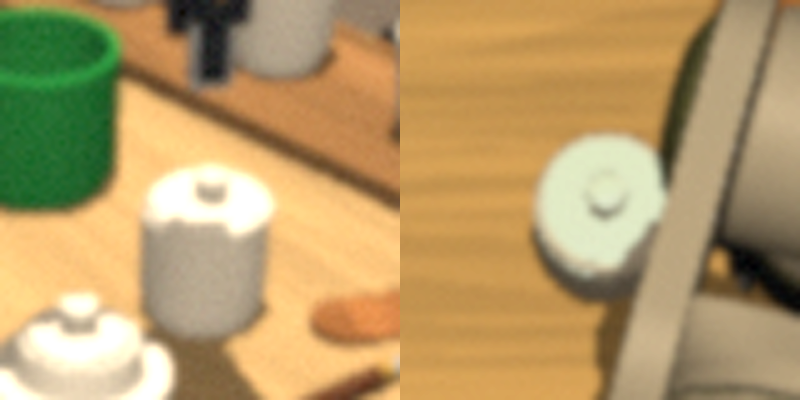

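View pics/g8b.png

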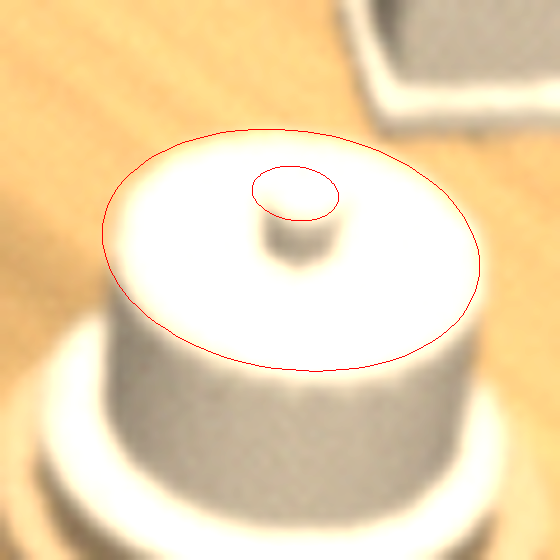

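Call:
drive_tool --rows '[[[-0.5, -0.4, 0, 0, 0.013, 0], [-0.93, -0.9, 0, 0, 0.013, 0]]]'

```text
time_s: 18.0
eef_pos: [463.6, -124.1, 399.7]
ee_rot: [-0.001, 0.224, 0.975, -0.0]
force: [1.1, -1.1, 1.0]
grip_width: 0.598
```

Call:
drive_tool --rows '[[[0, -0.5, 0, 0, 0, 0], [0, -1, 0, 0, 0, 0], [0, -1, 0, 0, 0, 0]]]'

```text
time_s: 18.38
eef_pos: [464.3, -226.2, 398.5]
ee_rot: [-0.002, 0.225, 0.974, 0.0]
force: [-1.0, 1.5, -0.9]
grip_width: 0.599
```

Call:
drive_tool --rows '[[[0, -0.4, 0, 0, 0, 0], [0, -0.78, -0.1, 0, 0, 0], [0, -0.78, -0.6, 0, 0, 0], [0, -0.78, -0.95, 0, 0, 0], [0, -0.78, -0.95, 0, 0, 0]]]'

```text
time_s: 19.0
eef_pos: [465.0, -303.0, 301.1]
ee_rot: [-0.004, 0.225, 0.974, 0.002]
force: [0.5, -0.3, 0.0]
grip_width: 0.598
```

```bash
python3 rot.py
```

```text
tilt turn (norm) [-0.0034 -0.0046 -0.    ] [ 465.  -303.   301.1]
```

Call:
drive_tool --rows '[[[-0.05, -0.06, 0, -0.003, -0.005, 0], [-0.05, -0.06, -0.15, -0.003, -0.005, 0], [-0.05, -0.06, -0.31, -0.003, -0.005, 0], [-0.05, -0.06, -0.31, -0.003, -0.005, 0]]]'

```text
time_s: 19.5
eef_pos: [459.8, -308.7, 268.7]
ee_rot: [-0.001, 0.225, 0.974, 0.001]
force: [0.4, 0.2, -0.3]
grip_width: 0.597
```

Call:
drive_tool --rows '[[[0, 0, 0, 0, 0, 0], [0, 0, 0, 0, 0, 0], [0, 0, 0, 0, 0, 0], [0, 0, 0, 0, 0, 0], [0, 0, 0, 0, 0, 0], [0, 0, 0, 0, 0, 0]]]' --fingers -1 --force 45

```text
time_s: 20.25
eef_pos: [459.8, -308.7, 268.9]
ee_rot: [-0.001, 0.225, 0.974, 0.001]
force: [0.3, 1.4, 3.2]
grip_width: 0.207
```

Call:
drive_tool --rows '[[[0, 0, 0.1, 0, 0, 0], [0, 0, 0.25, 0, 0, 0], [0, 0, 0.5, 0, 0, 0], [0, 0, 0.9, 0, 0, 0], [0, 0, 0.9, 0, 0, 0]]]'

```text
time_s: 20.88
eef_pos: [460.0, -308.9, 362.6]
ee_rot: [0.002, 0.225, 0.974, -0.001]
force: [-0.2, -0.5, -2.6]
grip_width: 0.208
```

Call:
drive_tool --rows '[[[0, 0, 0.3, 0, 0, 0], [0, 0, 0.4, 0, 0, 0], [0, 0, 0.4, 0, 0, 0]]]'

```text
time_s: 21.25
eef_pos: [459.9, -308.9, 402.2]
ee_rot: [0.002, 0.225, 0.974, -0.001]
force: [0.1, -0.5, -2.2]
grip_width: 0.207
```

```bash
python3 rot.py; python3 look.py g9 459 -308 180 120; python3 ov.py g9b 460 -308 190 70 side 459.9,-309,224,88 459.9,-309,172,88
```

```text
tilt turn (norm) [0.0015 0.0022 0.    ] [ 459.9 -308.9  402.2]
[ 459.9 -308.8  401.2] [-0.1  0.3 -1.8] 21.35
```

View pics/g9b.png

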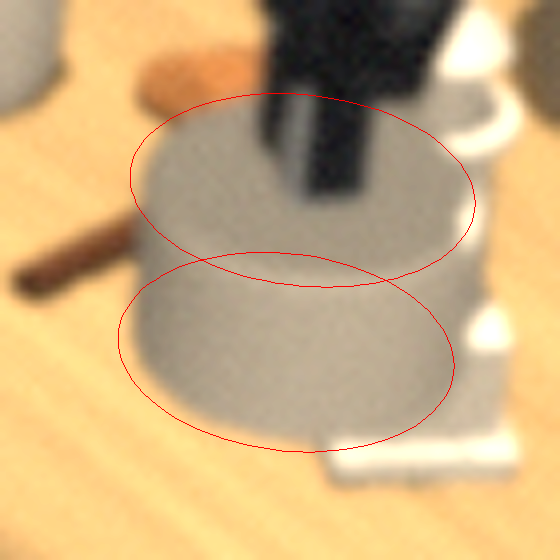

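```bash
python3 - <<'E'
from h import *
S=cv2.imread("pics/side0.png")[:,:,::-1]
a=crop("side",S,proj("side",[460,-308,80])[0],60,9,"pics/x1.png",[(460,-309,93,88),(460,-309,41,88)])
S=np.load("S.npy")
b=crop("side",S,proj("side",[460,-308,190])[0],60,9,"pics/x2.png",[])
E
```

```text
(no output)
```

View pics/x1.png

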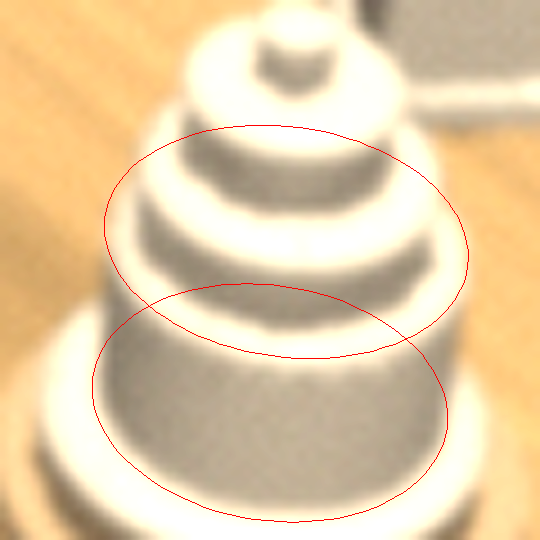

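View pics/x2.png

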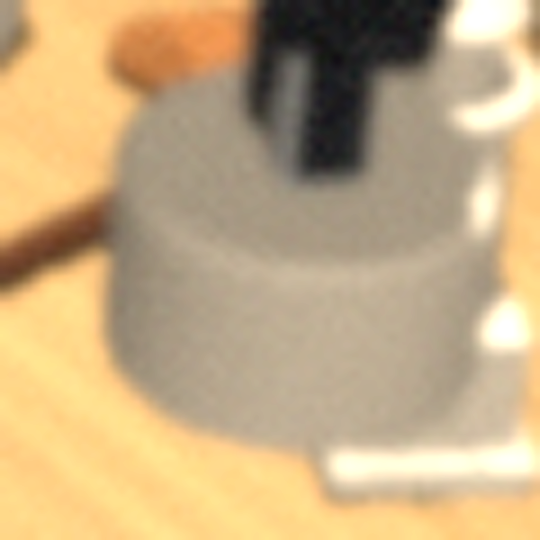

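Call:
drive_tool --rows '[[[0, 0.3, 0, 0, 0, 0], [0.05, 0.7, 0, 0, 0, 0], [0.05, 1, 0, 0, 0, 0]]]'

```text
time_s: 21.72
eef_pos: [464.9, -207.5, 400.0]
ee_rot: [0.0, 0.224, 0.974, 0.0]
force: [0.2, -1.0, -1.6]
grip_width: 0.204
```

Call:
drive_tool --rows '[[[0, 0.4, 0, 0, 0, 0], [0.05, 0.8, 0, 0, 0, 0], [0.05, 1, 0, 0, 0, 0], [0.05, 1, 0, 0, 0, 0]]]'

```text
time_s: 22.22
eef_pos: [469.8, -106.5, 399.2]
ee_rot: [-0.001, 0.223, 0.975, 0.0]
force: [-0.6, -0.5, -1.5]
grip_width: 0.205
```

Call:
drive_tool --rows '[[[0, 0.3, 0, 0, 0, 0], [0.01, 0.46, 0, 0, 0, 0], [0.01, 0.46, -0.15, 0, 0, 0], [0.01, 0.46, -0.25, 0, 0, 0], [0.01, 0.46, -0.25, 0, 0, 0]]]'

```text
time_s: 22.85
eef_pos: [470.7, -61.2, 373.0]
ee_rot: [-0.002, 0.224, 0.975, 0.001]
force: [0.0, -0.4, -1.5]
grip_width: 0.207
```

```bash
python3 rot.py; python3 look.py g10 471 -61 110 120;python3 ov.py g10b 471 -61 115 80 side 471,-61,86,96 471,-61,0,96 471,-61,145,88
```

```text
tilt turn (norm) [-0.0012 -0.0021 -0.    ] [470.7 -61.2 373. ]
[470.9 -61.  374.1] [ 0.4 -0.6 -1.3] 22.95
```

View pics/g10b.png

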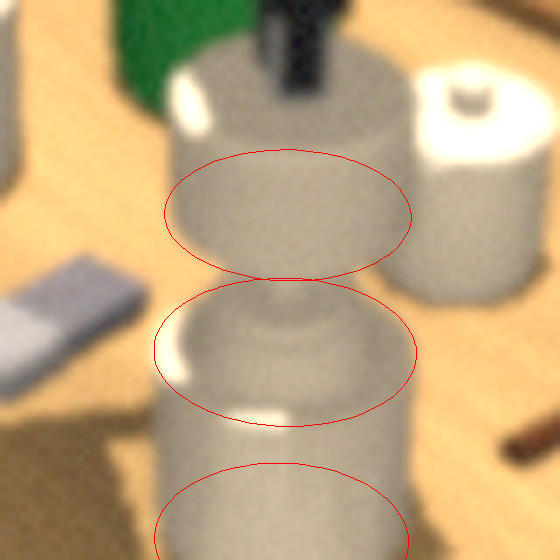

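Call:
drive_tool --rows '[[[0, 0, -0.1, 0, 0, 0], [0, 0, -0.2, 0, 0, 0], [0, 0, -0.3, 0, 0, 0], [0, 0, -0.4, 0, 0, 0], [0, 0, -0.4, 0, 0, 0]]]'

```text
time_s: 23.58
eef_pos: [470.8, -61.0, 333.3]
ee_rot: [-0.002, 0.224, 0.975, 0.001]
force: [0.2, 0.3, -2.3]
grip_width: 0.208
```

Call:
drive_tool --rows '[[[0, 0, -0.05, 0, 0, 0], [0, 0, -0.1, 0, 0, 0], [0, 0, -0.13, 0, 0, 0], [0, 0, -0.13, 0, 0, 0]]]'

```text
time_s: 24.08
eef_pos: [470.8, -61.0, 320.2]
ee_rot: [-0.002, 0.224, 0.975, 0.001]
force: [-0.2, -0.3, -1.4]
grip_width: 0.21
```

Call:
drive_tool --rows '[[[0, 0, -0.02, 0, 0, 0], [0, 0, -0.03, 0, 0, 0], [0, 0, -0.04, 0, 0, 0], [0, 0, -0.04, 0, 0, 0]]]'

```text
time_s: 24.58
eef_pos: [470.8, -61.0, 316.1]
ee_rot: [-0.002, 0.224, 0.975, 0.001]
force: [-0.3, 0.2, -1.7]
grip_width: 0.209
```

Call:
drive_tool --rows '[[[0, 0, -0.01, 0, 0, 0], [0, 0, -0.02, 0, 0, 0], [0, 0, -0.02, 0, 0, 0]]]'

```text
time_s: 24.95
eef_pos: [470.9, -61.0, 314.4]
ee_rot: [-0.001, 0.224, 0.975, 0.001]
force: [-0.7, 1.4, 2.3]
grip_width: 0.21
```

Call:
drive_tool --rows '[[[0, 0, -0.01, 0, 0, 0], [0, 0, -0.01, 0, 0, 0]]]'

```text
time_s: 25.2
eef_pos: [471.0, -60.9, 314.1]
ee_rot: [-0.001, 0.224, 0.975, 0.001]
force: [-0.4, 2.0, 6.3]
grip_width: 0.209
```

Call:
drive_tool --rows '[[[0, 0, 0.003, 0, 0, 0], [0, 0, 0.003, 0, 0, 0], [0, 0, 0.003, 0, 0, 0], [0, 0, 0.003, 0, 0, 0]]]' --fingers 0.2

```text
time_s: 25.7
eef_pos: [471.0, -60.9, 314.3]
ee_rot: [-0.001, 0.224, 0.975, 0.001]
force: [0.3, 0.8, 0.0]
grip_width: 0.599
```

Call:
drive_tool --rows '[[[0, 0, 0.2, 0, 0, 0], [0, 0, 0.6, 0, 0, 0], [0, 0, 0.9, 0, 0, 0], [0, 0, 0.9, 0, 0, 0]]]'

```text
time_s: 26.2
eef_pos: [471.1, -60.9, 406.1]
ee_rot: [0.001, 0.224, 0.975, 0.0]
force: [-0.8, 0.3, -0.3]
grip_width: 0.597
```

Call:
drive_tool --rows '[[[-0.05, -0.5, 0, 0, 0, 0], [-0.1, -1, 0, 0, 0, 0], [-0.1, -1, 0, 0, 0, 0]]]'

```text
time_s: 26.58
eef_pos: [460.7, -163.3, 404.8]
ee_rot: [0.0, 0.226, 0.974, 0.001]
force: [-0.0, -0.0, 0.2]
grip_width: 0.597
```

```bash
python3 rot.py; python3 look.py g11 471 -61 100 80; python3 ov.py g11b 460 -308 50 70 side 460,-309,41,112 460,-309,57,20 460,-309,33,112
```

```text
tilt turn (norm) [-0.0006  0.0004  0.    ] [ 460.7 -163.3  404.8]
[ 461.  -160.9  405.2] [-0.1  1.8 -0.4] 26.68
```

View pics/g11.png

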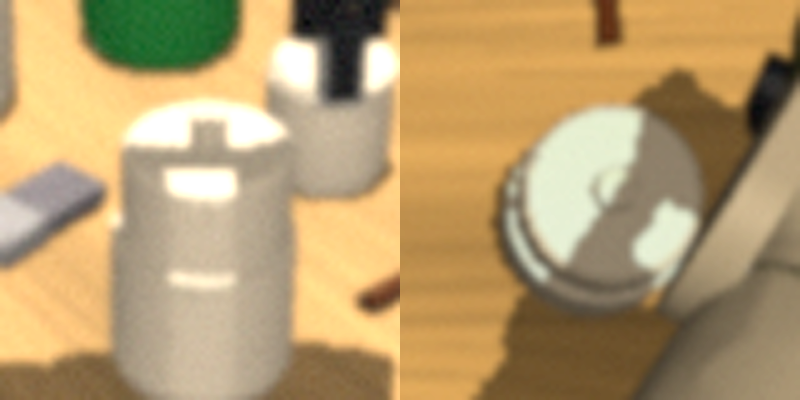

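View pics/g11b.png

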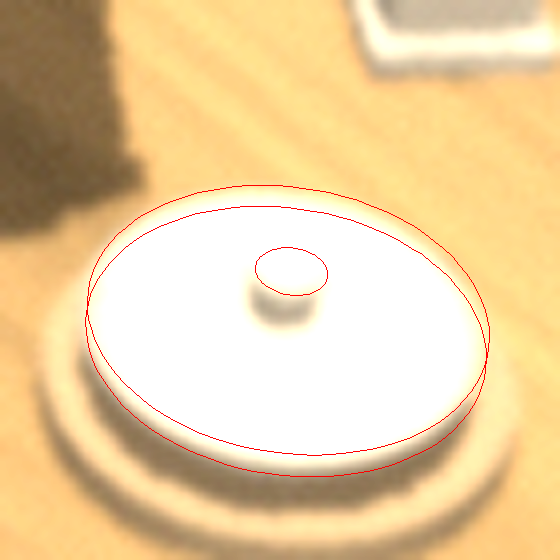

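Call:
drive_tool --rows '[[[0, -0.5, 0, 0, 0, 0], [0, -1, 0, 0, 0, 0]]]'

```text
time_s: 26.92
eef_pos: [461.4, -260.6, 404.9]
ee_rot: [0.0, 0.223, 0.975, 0.001]
force: [0.1, 0.2, -0.5]
grip_width: 0.599
```

Call:
drive_tool --rows '[[[-0.02, -0.3, 0, 0, 0, 0], [-0.02, -0.46, -0.3, 0, 0, 0], [-0.02, -0.46, -0.7, 0, 0, 0], [-0.02, -0.46, -1, 0, 0, 0], [-0.02, -0.46, -1, 0, 0, 0]]]'

```text
time_s: 27.55
eef_pos: [459.6, -305.2, 303.0]
ee_rot: [-0.002, 0.222, 0.975, 0.002]
force: [-0.1, 0.4, 0.4]
grip_width: 0.599
```

```bash
python3 rot.py
```

```text
tilt turn (norm) [-0.0034 -0.0015 -0.    ] [ 459.6 -305.2  303. ]
```

Call:
drive_tool --rows '[[[-0.005, -0.023, -0.3, -0.003, -0.002, 0], [-0.005, -0.023, -0.6, -0.003, -0.002, 0], [-0.005, -0.023, -0.85, -0.003, -0.002, 0], [-0.005, -0.023, -0.85, -0.003, -0.002, 0]]]'

```text
time_s: 28.05
eef_pos: [459.5, -307.0, 218.1]
ee_rot: [-0.0, 0.222, 0.975, 0.001]
force: [0.1, 0.2, 0.2]
grip_width: 0.6
```

```bash
python3 rot.py; python3 look.py g12 459 -308 60 80
```

```text
tilt turn (norm) [-0.0011 -0.0001 -0.    ] [ 459.5 -307.   218.1]
[ 459.8 -307.5  219.7] [ 0.9 -0.   1.6] 28.15
```

View pics/g12.png

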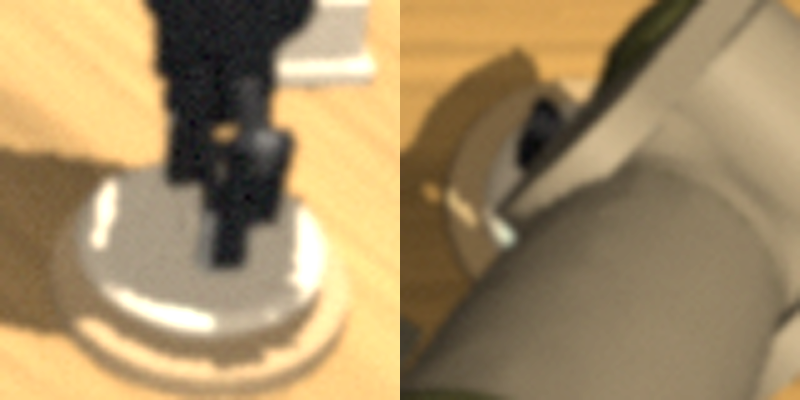

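Call:
drive_tool --rows '[[[0, 0, -0.02, 0, 0, 0], [0, 0, -0.02, 0, 0, 0], [0, 0, -0.02, 0, 0, 0], [0, 0, -0.02, 0, 0, 0], [0, 0, -0.02, 0, 0, 0], [0, 0, -0.02, 0, 0, 0], [0, 0, -0.02, 0, 0, 0]]]' --fingers -1 --force 50

```text
time_s: 29.02
eef_pos: [460.0, -307.7, 219.0]
ee_rot: [0.002, 0.222, 0.975, -0.001]
force: [-0.1, 0.7, 5.4]
grip_width: 0.203
```

Call:
drive_tool --rows '[[[0, 0, 0.1, 0, 0, 0], [0, 0, 0.25, 0, 0, 0], [0, 0, 0.5, 0, 0, 0], [0, 0, 0.9, 0, 0, 0], [0, 0, 0.9, 0, 0, 0]]]'

```text
time_s: 29.65
eef_pos: [460.3, -307.9, 312.6]
ee_rot: [0.005, 0.222, 0.975, -0.003]
force: [-0.4, -0.1, -2.9]
grip_width: 0.204
```

Call:
drive_tool --rows '[[[0, 0, 0.5, 0, 0, 0], [0, 0, 0.7, 0, 0, 0], [0, 0, 0.7, 0, 0, 0]]]'

```text
time_s: 30.02
eef_pos: [460.2, -307.8, 383.2]
ee_rot: [0.006, 0.222, 0.975, -0.003]
force: [-0.1, 0.2, -2.4]
grip_width: 0.202
```

```bash
python3 rot.py; python3 look.py g13 459 -308 180 120; python3 ov.py g13b 460 -308 190 70 side 459.9,-307.5,204,112 459.9,-307.5,196,112
```

```text
tilt turn (norm) [0.0053 0.0061 0.    ] [ 460.2 -307.8  383.2]
[ 460.1 -307.8  381. ] [-0.4 -0.3 -2.6] 30.12
```

View pics/g13b.png

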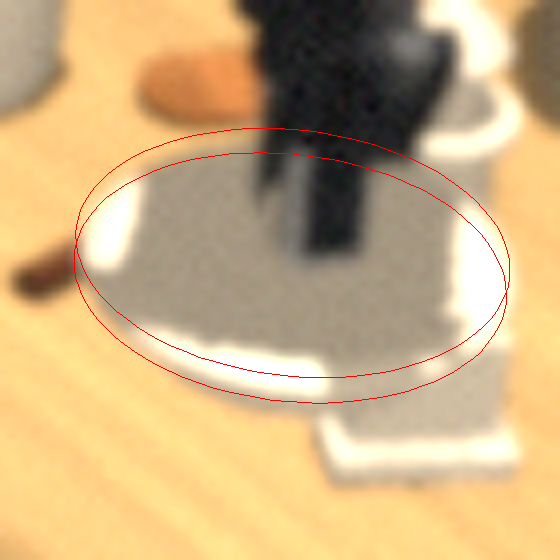

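Call:
drive_tool --rows '[[[0, 0.3, 0.2, 0.005, 0.006, 0], [0, 0.7, 0.3, 0.005, 0.006, 0], [0, 1, 0.3, 0.005, 0.006, 0]]]'

```text
time_s: 30.5
eef_pos: [460.0, -206.5, 410.1]
ee_rot: [-0.002, 0.222, 0.975, 0.001]
force: [0.0, -1.3, -2.6]
grip_width: 0.208
```

Call:
drive_tool --rows '[[[0, 0.4, 0, 0, 0, 0], [0, 0.8, 0, 0, 0, 0], [0, 1, 0, 0, 0, 0]]]'

```text
time_s: 30.88
eef_pos: [459.8, -104.8, 408.6]
ee_rot: [-0.004, 0.221, 0.975, 0.002]
force: [-0.0, -0.4, -2.6]
grip_width: 0.201
```

Call:
drive_tool --rows '[[[0, 0.4, 0, 0, 0, 0], [0, 0.8, 0, 0, 0, 0], [0, 1, 0, 0, 0, 0]]]'

```text
time_s: 31.25
eef_pos: [459.5, -3.1, 407.0]
ee_rot: [-0.005, 0.22, 0.975, 0.002]
force: [-0.4, -0.5, -1.2]
grip_width: 0.203
```

Call:
drive_tool --rows '[[[0, 0.4, 0, 0, 0, 0], [0.1, 0.8, 0, 0, 0, 0], [0.15, 1, 0, 0, 0, 0]]]'

```text
time_s: 31.62
eef_pos: [474.4, 98.5, 405.3]
ee_rot: [-0.007, 0.219, 0.976, 0.002]
force: [-0.8, 0.4, -2.7]
grip_width: 0.207
```

Call:
drive_tool --rows '[[[0, 0.4, 0, 0, 0, 0], [0.1, 0.8, 0, 0, 0, 0], [0.15, 1, 0, 0, 0, 0], [0.15, 1, 0, 0, 0, 0]]]'

```text
time_s: 32.12
eef_pos: [489.5, 199.1, 404.1]
ee_rot: [-0.008, 0.219, 0.976, 0.001]
force: [0.0, -0.1, -2.9]
grip_width: 0.207
```

```bash
python3 rot.py
```

```text
tilt turn (norm) [-0.0038 -0.0093 -0.    ] [489.5 199.1 404.1]
```

Call:
drive_tool --rows '[[[-0.01, 0.3, 0, -0.004, -0.009, 0], [-0.01, 0.5, -0.2, -0.004, -0.009, 0], [-0.01, 0.5, -0.5, -0.004, -0.009, 0], [-0.01, 0.5, -0.8, -0.004, -0.009, 0], [-0.01, 0.5, -0.85, -0.004, -0.009, 0], [-0.01, 0.5, -0.85, -0.004, -0.009, 0]]]'

```text
time_s: 32.88
eef_pos: [488.8, 248.5, 319.7]
ee_rot: [0.0, 0.219, 0.976, -0.0]
force: [0.5, 1.2, -0.8]
grip_width: 0.2
```

```bash
python3 rot.py; python3 look.py g14 489 250 110 120;python3 ov.py g14b 489 250 110 70 side 488.5,249.5,95,106  488.5,249.5,0,106 488.5,249.5,141,112 488.5,249.5,133,112
```

```text
tilt turn (norm) [ 0.0003 -0.      0.    ] [488.8 248.5 319.7]
[488.8 248.8 320.4] [-0.2 -0.3 -2.2] 32.98
```

View pics/g14b.png

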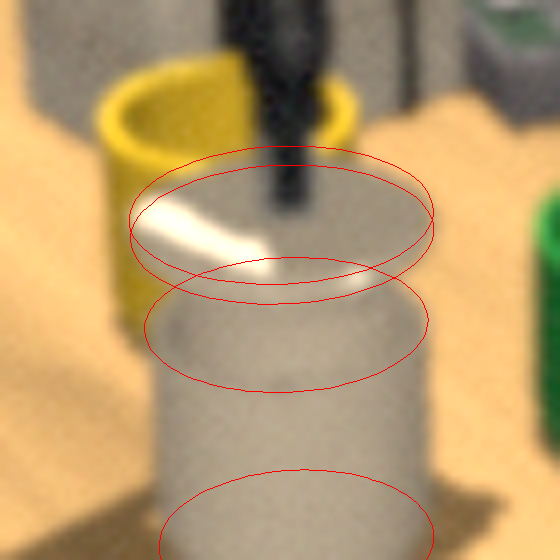

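View pics/g14.png

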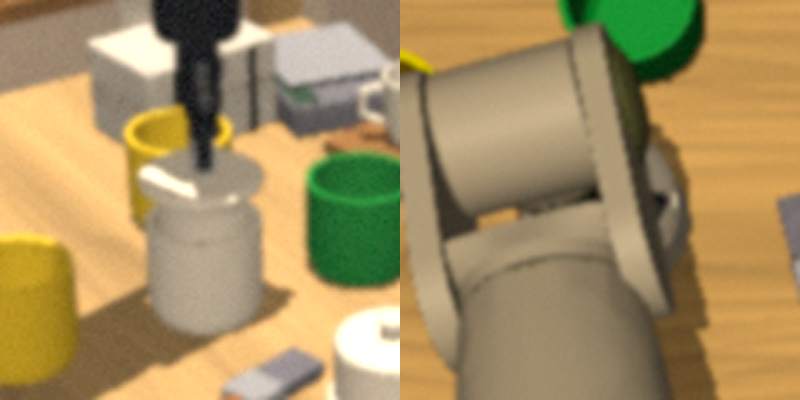

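Call:
drive_tool --rows '[[[0, 0.005, -0.1, 0, 0, 0], [0, 0.005, -0.2, 0, 0, 0], [0, 0.005, -0.26, 0, 0, 0], [0, 0.005, -0.26, 0, 0, 0]]]'

```text
time_s: 33.48
eef_pos: [488.8, 249.3, 293.8]
ee_rot: [0.0, 0.219, 0.976, -0.0]
force: [-0.2, 0.1, -2.3]
grip_width: 0.2
```

Call:
drive_tool --rows '[[[0, 0, -0.03, 0, 0, 0], [0, 0, -0.06, 0, 0, 0], [0, 0, -0.09, 0, 0, 0], [0, 0, -0.09, 0, 0, 0]]]'

```text
time_s: 33.98
eef_pos: [488.7, 249.3, 284.5]
ee_rot: [0.0, 0.219, 0.976, -0.0]
force: [-0.2, 0.4, -2.5]
grip_width: 0.2
```

Call:
drive_tool --rows '[[[0, 0, -0.01, 0, 0, 0], [0, 0, -0.02, 0, 0, 0], [0, 0, -0.02, 0, 0, 0]]]'

```text
time_s: 34.35
eef_pos: [488.7, 249.3, 282.5]
ee_rot: [-0.0, 0.219, 0.976, -0.0]
force: [0.5, -0.3, -2.0]
grip_width: 0.199
```

Call:
drive_tool --rows '[[[0, 0, -0.01, 0, 0, 0], [0, 0, -0.015, 0, 0, 0], [0, 0, -0.015, 0, 0, 0]]]'

```text
time_s: 34.72
eef_pos: [488.7, 249.3, 281.4]
ee_rot: [0.0, 0.219, 0.976, -0.0]
force: [-1.5, -0.2, 3.0]
grip_width: 0.202
```

Call:
drive_tool --rows '[[[0, 0, -0.01, 0, 0, 0], [0, 0, -0.01, 0, 0, 0]]]'

```text
time_s: 34.98
eef_pos: [488.7, 249.3, 281.3]
ee_rot: [0.0, 0.219, 0.976, -0.0]
force: [-3.8, -1.4, 10.2]
grip_width: 0.201
```

Call:
drive_tool --rows '[[[0, 0, 0.003, 0, 0, 0], [0, 0, 0.003, 0, 0, 0], [0, 0, 0.003, 0, 0, 0], [0, 0, 0.003, 0, 0, 0]]]' --fingers 0

```text
time_s: 35.48
eef_pos: [488.7, 249.3, 281.5]
ee_rot: [0.0, 0.219, 0.976, -0.0]
force: [0.0, -0.8, -0.0]
grip_width: 0.499
```

Call:
drive_tool --rows '[[[0, 0, 0.2, 0, 0, 0], [0, 0, 0.6, 0, 0, 0], [0, 0, 1, 0, 0, 0], [0, 0, 1, 0, 0, 0]]]'

```text
time_s: 35.98
eef_pos: [488.8, 249.4, 384.4]
ee_rot: [0.003, 0.219, 0.976, 0.001]
force: [0.2, -0.6, -0.2]
grip_width: 0.499
```

Call:
drive_tool --rows '[[[-0.5, 0.5, 0, 0, 0, 0], [-1, 1, 0.2, 0, 0, 0], [-1, 1, 0.2, 0, 0, 0]]]'

```text
time_s: 36.35
eef_pos: [386.8, 351.1, 404.4]
ee_rot: [0.003, 0.217, 0.976, 0.001]
force: [0.9, -0.2, 0.4]
grip_width: 0.502
```

Call:
drive_tool --rows '[[[-0.5, 0.5, 0, 0, 0, 0], [-1, 1, 0, 0, 0, 0], [-1, 1, 0, 0, 0, 0], [-1, 1, 0, 0, 0, 0]]]'

```text
time_s: 36.85
eef_pos: [286.7, 451.4, 403.6]
ee_rot: [0.003, 0.217, 0.976, 0.001]
force: [-0.1, 0.0, 0.7]
grip_width: 0.502
```

```bash
python3 look.py g15 489 250 80 80; python3 - <<'E'
import numpy as np,cv2
for n in "ST": cv2.imwrite(f"pics/final{n}.png",np.load(n+".npy")[:,:,::-1])
from h import *
S=np.load("S.npy");T=np.load("T.npy")
ci=[(488.5,249.5,103,112),(643.5,52,77,74),(471,-61,86,96),(471,-61,138,88)]
a=crop("side",S,(300,210),150,4,"pics/fs.png",ci);b=crop("top",T,(255,175),160,4,"pics/ft.png",ci)
E
```

```text
[287.9 450.4 403.9] [0.2 0.5 0.6] 36.95
```

View pics/finalS.png

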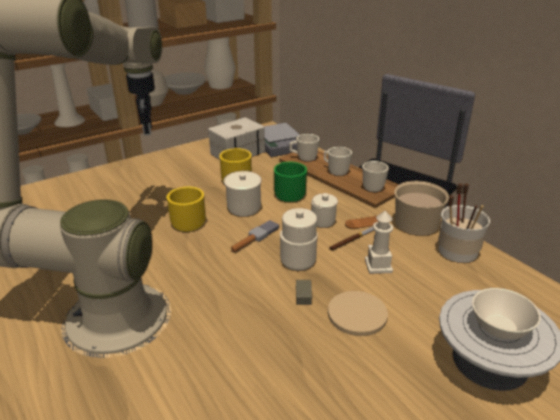

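View pics/fs.png

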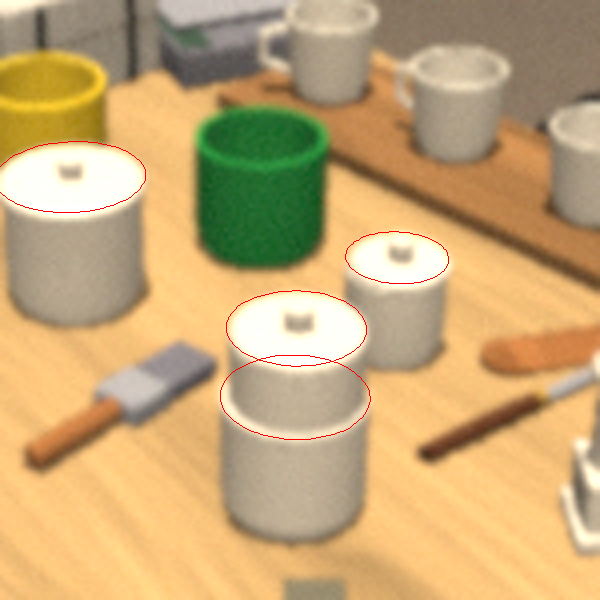

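View pics/ft.png

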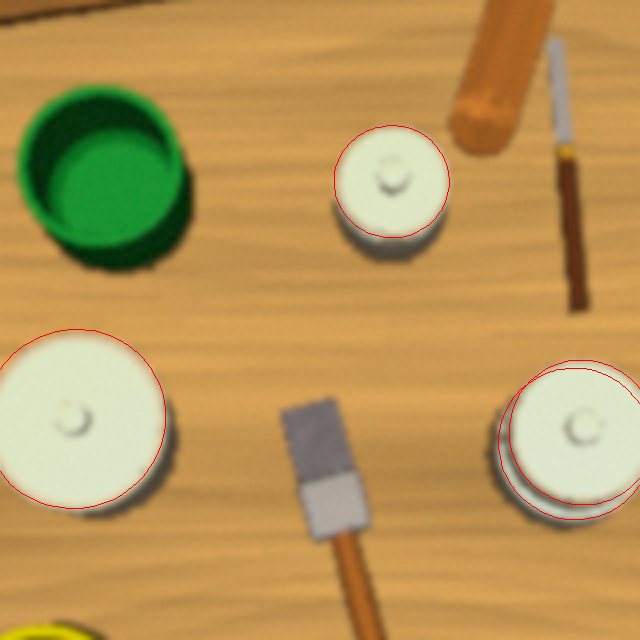

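All lids match their seated heights in both views. The tower and jars are unmoved, and the arm is clear.

```bash
python3 -c "
from rig import ctrl
s=ctrl.sense();print(s['time_s'],s['force'].round(1));print(ctrl.finish_job())"
```

```text
36.95 [0.2 0.5 0.6]
the job is handed in; nothing more can be done
None
```

I took the stack apart from the top: the stopper into the caddy's neck, the small lid onto the small jar, the cap over the stopper, then the large lid onto the large jar. I lowered each one until I felt light contact (6 to 12 N), released it and moved the arm away. The job was handed in at about 37 s.

- **Seating:** Each lid made contact within about 1 mm of its expected seated height. In the final pictures from both cameras, the two jar lids and the cap sit level and match the predicted outlines. The stopper was checked just before the cap went over it.
- **Surroundings:** By eye, the jars, the look-alikes and the lighthouse are where they started, and the wrist force stayed near 12 N or less at every reading.
- **Disagreements:** My first position fits of the vessels differed by 4 to 10 mm between the two cameras. I settled on the outline fits, and picture checks before each lowering agreed to about 1–2 mm. In the side view the lower edges looked about 1 px off sideways, which I took as calibration error. When I gripped the large lid, the fingertips appeared to rest on its disc with about 5 N.

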